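Register a squeegee head in its kit tray and nest its small parts

ROBOT

A 6-joint arm with a two-finger parallel gripper is mounted at the origin on the work surface. World frame = base frame: x ahead of the robot, y to its left, z up, the work surface at z = 0. Lengths are in m, angles in rad, forces in N, time in s.
With the tool pointing down it reaches from about 0.275 to 1 m from the base axis. Payload 8.4 kg.
Tool frame: the origin (TCP) lies at the very end of the fingers, on their centre line; the grasp point (between the pads) lies 19 mm behind it (r.hold_point_z is the y of the grasp point in the tool frame, in m); y points along the fingers, z is the direction in which the jaws open and shut, and the axes are right-handed (so a half turn about y gives the same grasp; the last joint's range is limited). The gripper opens to 85 mm and grips with 20 to 120 N. Pads are 22 mm wide; open, the fingers measure 114 mm over their backs; the gripper's body (76 mm by 85 mm) begins 54 mm behind the grasp point. The pads swing forward as they close: fully open they stand 13 mm farther back than shut.
Start: joints at [1.167, 0.353, 1.633, -0, 1.155, -0.002], TCP at [0.244, 0.575, 0.231] pointing down, gripper open.
Joint ranges: [-2.63, 2.63], [-0.92, 2.1], [0.06, 2.66], [-1.3, 4.44], [0, 2.69], [-3.02, 3.02]. Speed limits (rad/s): [2.22, 2.22, 2.79, 3.14, 3.14, 3.14].

INTERFACE

Orientations are given as a unit quaternion [x, y, z, w].
In Python, from rig import r, optics gives the robot as it stands.
- The arm moves only by the tool apply_moves, never from a script. Its argument "commands" is a list of rows, each an object with "linear": the shift along the tool's x, y, z in cm, a list of three; "twist": the turn about the tool's y in rad. In form: [{"linear": [tx, ty, tz], "twist": twist}, ...]. A call has exactly 10 rows; each row shifts and turns the pose as measured when the row begins, along the tool's axes as they then stand; what a row does not reach is not made up. A row lasts 1/8 s, in which the tool goes at most 62.5 mm and 10.7 degrees, less where a joint would pass 70% of its speed; a pose out of reach is approached as far as the arm can. A call is refused whole if a number of a shift passes 6.25 or a number of a turn 0.188, either way. A call with a gripper value outside its range is refused whole. "fingers" is the opening in per cent of the stroke, from 0 (shut) to 100 (fully open), set as the call begins (left out, the last holds). The fingers move at their own pace and stop on an object; "force" is the grip in N (left out, the last holds). Time passes only in rows, so rows that do not move let the fingers close, or fill a call up. It gives the time, the measured TCP pose, the force and the opening at its end, in the units of the state.
- r.get_state(): the state, without advancing time (a new reading comes with each control period).
- optics.camera(name): name is "scene" or "top" or "wrist"; returns a dict with "color" (480x640x3 uint8, red, green, blue), "camera_matrix" (3x3 intrinsics, pixels), "R" (3x3) and "t" (3): a world point X has camera coordinates R X + t; the wrist camera has in their place "hand_eye" (4x4, takes a point from camera to tool coordinates, whose origin is the TCP and whose axes are the tool frame's). Camera axes: x right, y down, z forward; pixel columns grow to the right and rows downward; lengths in m; the calibration is good to about 2 mm. A picture is of the moment at which its call begins: read the wrist's pose just before it. There is no depth.
- r.hand_in(): hands the job in, once; it reports no verdict.
The state is a dict: "clock": time; "joint_positions": joint angles; "dq": joint speeds; "joint_torque": joint torques, N m; "tcp_pos": TCP position; "ee_rot": TCP orientation; "contact_force": force on the tool from outside, world axes, zero at the start; "wrist_torque": the same for the moment, N m; "width": finger opening in m.
Only numpy, scipy, OpenCV 4.12 (cv2) and the standard library are available. Lean on these libraries where they do the work, as an engineer would, in place of code of your own. Each camera call takes 0.05 s, during which the arm holds its last target.

TASK

Stow the floor-squeegee kit in its aluminium tray. First slide the grey squeegee head along the tray, without lifting or tipping it, until it lies flush against both stops: its long side against the nest block and its end against the ledge on the left. Then set the steel knob and the blade cassette upright and fully down in the nests that match their shapes, keeping the head home, and leave everything else on the shelf where it is.

Things in the scene. Friction and masses are not known exactly. Their poses are not given: they have to be found in the camera images.
- tray: Fixed aluminium kit tray: base plate 200 (x) x 240 (y) x 6 mm, raised nest block along its far part (x +30 to +100 mm, full width, top 22 mm above the work surface), ledge along its left edge. Near and right sides are open, no wall. Origin: centre of its underside, on the work surface; x points away from the robot (yaw within 0.25 rad), y to the left, z up.
- long_stop (a point): Middle of the near face of the nest block, the stop for the head's long side: an upright face across the whole tray at x = +30 mm in the tray's frame, from the plate (z 6 mm) up to z 22 mm. The point is at y = 0, z = 6 mm.
- end_stop (a point): Middle of the inner face of the left ledge, the stop for the head's left end: an upright face at y = +104 mm in the tray's frame, x from -100 to +30 mm, z from 6 to 22 mm; ledge 16 mm thick. The point is at x = -35, z = 6 mm.
- squeegee_head: Grey plastic squeegee head lying askew on the tray's plate (yaw within 0.2 rad of the tray's): bar 34 (x) x 150 (y) x 24 mm high, straight sides; a 26 mm wide round socket on its middle rises to 52 mm. About 0.22 kg, ordinary friction. Origin: centre of underside; x across, y along the bar. Home, it is at x +13, y +29, z +6 mm in the tray's frame, parallel to the long stop.
- knob: Turned stainless handle knob, standing upright on the work surface left or right of the tray: foot disc diameter 44 mm, 18 mm high, with a stem of 24 mm diameter above it up to 50 mm. About 0.12 kg. Origin: centre of the underside, z up.
- cassette: Steel spare-blade cassette, an oblong block 56 mm (x) x 26 mm (y) x 46 mm high, standing upright on the work surface on the other side of the tray, turned up to 0.7 rad. About 0.09 kg. Origin: centre of the underside, x along its length, z up.
- round_nest (a point): Centre of the floor of the round nest (diameter 48 mm, 12 mm deep, black lining on its floor) in the nest block: at x = +65, y = +60, z = 10 mm in the tray's frame.
- oblong_nest (a point): Centre of the floor of the oblong nest (30 mm along the tray's x, 60 mm along the tray's y, 12 mm deep, black lining on its floor): at x = +65, y = -55, z = 10 mm in the tray's frame.
- orange_broom: Bystander, to be left alone: orange plastic hand broom lying at the far edge; head 60 x 120 mm, handle 130 mm long, 41 mm high. Origin: underside.
- dust_brush: Bystander, to be left alone: stainless dust brush with white bristles, lying to the left; head 60 x 100 mm, handle 130 mm long, 41 mm high. Origin: underside.
- chrome_hook: Bystander, to be left alone: chrome wall hook lying flat beyond and left of the tray, about 100 x 50 mm, 9 mm high. Origin: underside.
- glass_jar: Bystander, to be left alone: closed glass jar, diameter 76 mm, 110 mm high, standing beyond and right of the tray. Origin: underside.
- spray_bottle: Bystander, to be left alone: white bottle, diameter 68 mm, 190 mm high, standing far right. Origin: underside.
- polish_tin: Bystander, to be left alone: round metal tin, diameter 72 mm, 60 mm high, standing far left. Origin: underside.
Not all that is in view belongs to the job. Of the things that look like the squeegee_head, the middle-sized one is meant.

How it is judged:
On the way, in this order (a step that is already met when the one before it is completed fails the run):
1. the squeegee head lies flush against the long stop and the end stop (x of squeegee_head in the frame of tray between 0.0105 and 0.016 m and y of squeegee_head in the frame of tray between 0.0265 and 0.032 m and angle between the x axis of squeegee_head and the x axis of tray, either way round below 0.03 rad and z of squeegee_head in the frame of tray below 0.009 m and angle between squeegee_head's own z axis and vertical below 0.06 rad), for 0.2 s.
2. the knob or the cassette sits down in its matching nest (((horizontal distance between knob and round_nest below 0.0045 m and z of knob in the frame of tray below 0.0125 m and angle between knob's own z axis and vertical below 0.1 rad) or (horizontal distance between cassette and oblong_nest below 0.0045 m and z of cassette in the frame of tray below 0.0125 m and angle between cassette's own z axis and vertical below 0.1 rad and angle between the x axis of cassette and the y axis of tray, either way round below 0.12 rad))), for 0.2 s.
3. the knob and the cassette both sit down in their matching nests (horizontal distance between knob and round_nest below 0.0045 m and z of each of knob, cassette in the frame of tray below 0.0125 m and angle between each of knob, cassette's own z axis and vertical below 0.1 rad and horizontal distance between cassette and oblong_nest below 0.0045 m and angle between the x axis of cassette and the y axis of tray, either way round below 0.12 rad), for 0.2 s.
At the end, for the whole second after the job is handed in: Head flat on the tray within 2.5 mm of both stops and 0.03 rad of parallel; knob in the round nest and cassette in the oblong one, each within 4.5 mm of its centre, 2.5 mm of its floor, 0.1 rad of upright (cassette within 0.12 rad of the nest's length); all at rest (all of step 1 and all of step 3 and linear speed of each of squeegee_head, knob, cassette below 0.01 m/s); the robot touches nothing.
It fails at once if the squeegee head is lifted more than 14 mm off the tray's plate or tipped by more than 0.3 rad (z of squeegee_head in the frame of tray above 0.02 m or angle between squeegee_head's own z axis and vertical above 0.3 rad).
It fails at once if another thing on the shelf is moved by more than 30 mm or tipped over (distance of any of orange_broom, dust_brush, chrome_hook, glass_jar, spray_bottle, polish_tin from where it was at the start of the episode above 0.03 m or angle between any of orange_broom, dust_brush, chrome_hook, glass_jar, spray_bottle, polish_tin's own z axis and vertical above 0.5 rad).
It also fails if it takes over 72 s, if anything falls off the work surface, if the arm or the gripper's body presses on something with over 40 N, if the wrist force passes 120 N, or if a joint passes its speed limit or range.

## Working session

There is one attempt and no reset: what is moved stays moved. The work goes in short steps, Python scripts to look and compute and a tool call to move; the robot and the scene stay as the last step left them, time stands still between calls to the robot, and variables do not carry over. Pictures are saved under pics/ and viewed, and the job is handed in when it is done.

Besides the shell and the picture viewer there is one more tool, called after "Call:" as name([rows], argument=value, ...), one row to a line, values as JSON. apply_moves: Moves the arm, as the interface text tells. Its arguments: {"type":"object","properties":{"commands":{"type":"array","items":{"type":"object","properties":{"linear":{"type":"array","items":{"type":"number"}},"twist":{"type":"number"}}}},"fingers":{"type":"number"},"force":{"type":"number"}},"required":["commands"]}

```bash
ls; mkdir -p pics
python3 - <<'E'
from rig import r, optics
import cv2,numpy as np
s=r.get_state();print(s)
print(r.hold_point_z)
for n in ["scene","top","wrist"]:
    c=optics.camera(n);cv2.imwrite(f"pics/{n}0.png",c["color"][:,:,::-1])
    print(n,{k:np.round(v,4).tolist() for k,v in c.items() if k!="color"})
E
```

```text
pics
{'clock': 0.0, 'joint_positions': array([ 1.16656386e+00,  3.53635514e-01,  1.63411357e+00,  9.76452852e-06,
        1.15521347e+00, -2.39101604e-03]), 'dq': array([-0.00013837,  0.00021217,  0.0008236 ,  0.00119345,  0.0017006 ,
       -0.00077239]), 'joint_torque': array([ 8.73891058e-04, -6.05267715e+01, -3.42047954e+01,  2.46215104e-04,
        9.58372140e-03,  8.49311341e-07]), 'tcp_pos': array([0.24425415, 0.57478732, 0.23057838]), 'ee_rot': array([ 0.69335536, -0.14122067,  0.14101889, -0.69240793]), 'contact_force': array([ 0.6173249 , -0.00327877, -0.28650761]), 'wrist_torque': array([ 0.02044992, -0.00754502,  0.0171065 ]), 'width': 0.08546080087043588}
-0.0187
scene {'camera_matrix': [[499.457, 0.0, 323.5842], [0.0, 499.457, 245.5693], [0.0, 0.0, 1.0]], 'R': [[0.8398, 0.5429, 0.0069], [0.3126, -0.473, -0.8237], [-0.4439, 0.6939, -0.567]], 't': [-0.4953, -0.1404, 1.4652]}
top {'camera_matrix': [[562.8038, 0.0, 319.2566], [0.0, 562.8038, 239.2335], [0.0, 0.0, 1.0]], 'R': [[-0.0069, -1.0, 0.002], [-0.9803, 0.0063, -0.1974], [0.1974, -0.0033, -0.9803]], 't': [-0.0279, 0.5861, 1.278]}
wrist {'camera_matrix': [[341.4219, 0.0, 319.0868], [0.0, 341.4219, 239.6384], [0.0, 0.0, 1.0]], 'hand_eye': [[-0.0004, 0.9503, 0.3113, -0.0798], [0.0001, -0.3113, 0.9503, -0.143], [1.0, 0.0004, 0.0, 0.0017], [0.0, 0.0, 0.0, 1.0]]}
```

View pics/scene0.png

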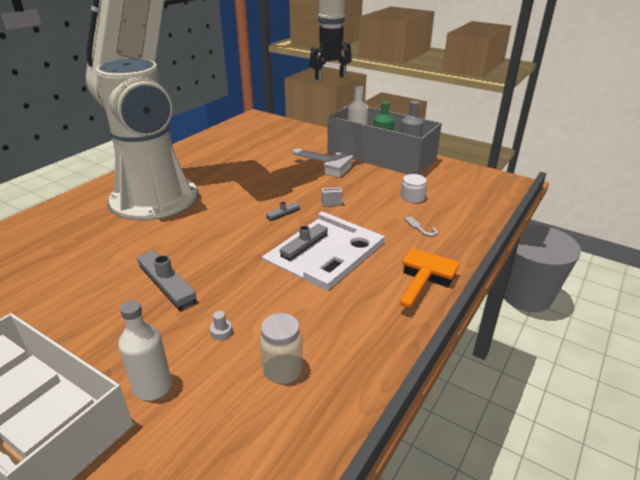

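View pics/top0.png

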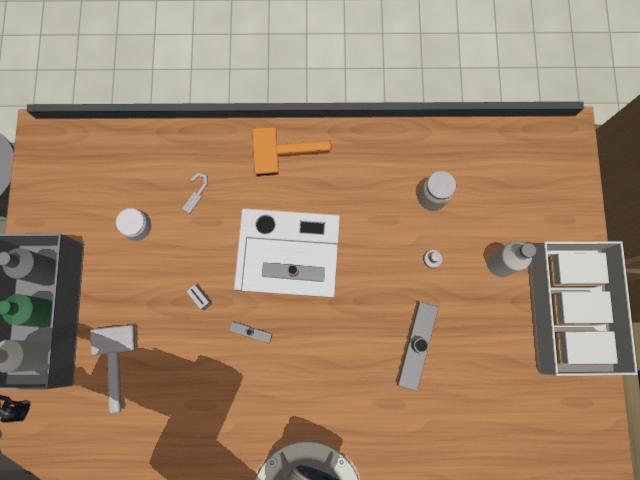

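View pics/wrist0.png

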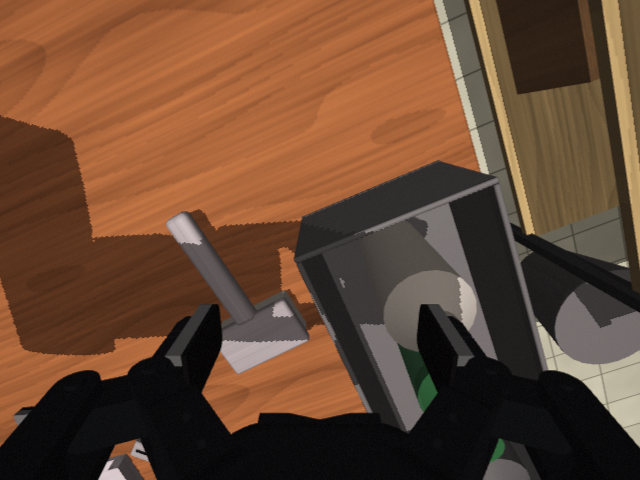

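The top view shows three lookalike heads: the one on the tray at (293,271), a small one at (250,332) and a large one at (418,345). The middle-sized one is on the tray. The knob is at (433,259) and the cassette at (199,297). I'll check the choice in a close crop.

```bash
cat > h.py <<'E'
import cv2,numpy as np
from rig import r, optics
from scipy.spatial.transform import Rotation as Ro
def cast(c,uv,z,state=None):
    K=c["camera_matrix"];uv=np.atleast_2d(np.array(uv,float))
    d=np.linalg.inv(K)@np.c_[uv,np.ones(len(uv))].T
    if "R" in c:
        R=c["R"];o=-R.T@c["t"];d=R.T@d
    else:
        H=c["hand_eye"];Rt=Ro.from_quat(state["ee_rot"]).as_matrix()
        o=Rt@H[:3,3]+state["tcp_pos"];d=Rt@H[:3,:3]@d
    return (o[:,None]+d*((z-o[2])/d[2])).T
def proj(c,X,state=None):
    X=np.atleast_2d(X)
    if "R" in c: p=c["R"]@X.T+np.array(c["t"])[:,None]
    else:
        H=c["hand_eye"];Rt=Ro.from_quat(state["ee_rot"]).as_matrix()
        q=Rt.T@(X-state["tcp_pos"]).T; p=H[:3,:3].T@(q-H[:3,3:4])
    p=c["camera_matrix"]@p;return (p[:2]/p[2]).T
E
python3 - <<'E'
from h import *
c=optics.camera("top");im=c["color"][:,:,::-1]
cv2.imwrite("pics/crop1.png",cv2.resize(im[195:345,180:350],None,fx=4,fy=4,interpolation=cv2.INTER_CUBIC)[:600])
cv2.imwrite("pics/crop2.png",np.hstack([cv2.resize(im[275:325,170:230],None,fx=6,fy=6),cv2.resize(im[235:285,400:460],None,fx=6,fy=6)]))
# tray bright mask
hsv=cv2.cvtColor(im,cv2.COLOR_BGR2HSV)
s=optics.camera("scene")
cv2.imwrite("pics/crop3.png",cv2.resize(s["color"][170:300,200:400,::-1],None,fx=4,fy=4,interpolation=cv2.INTER_CUBIC))
E
```

```text
(no output)
```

View pics/crop1.png

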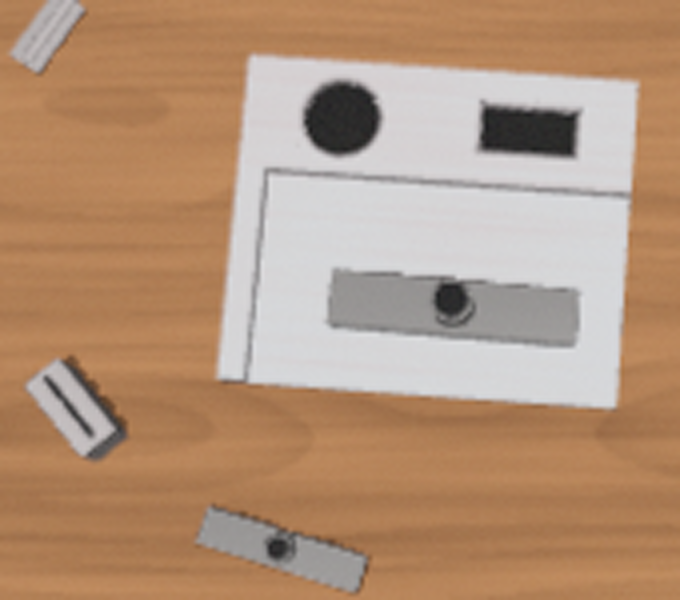

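View pics/crop2.png

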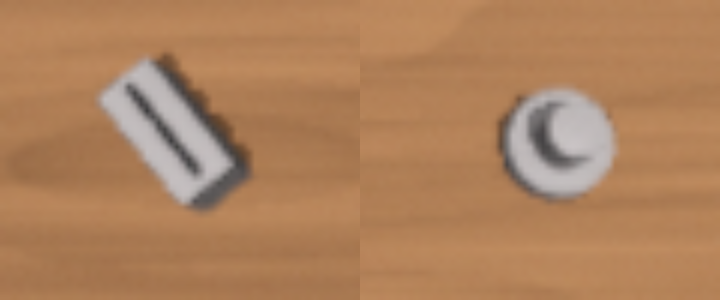

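View pics/crop3.png

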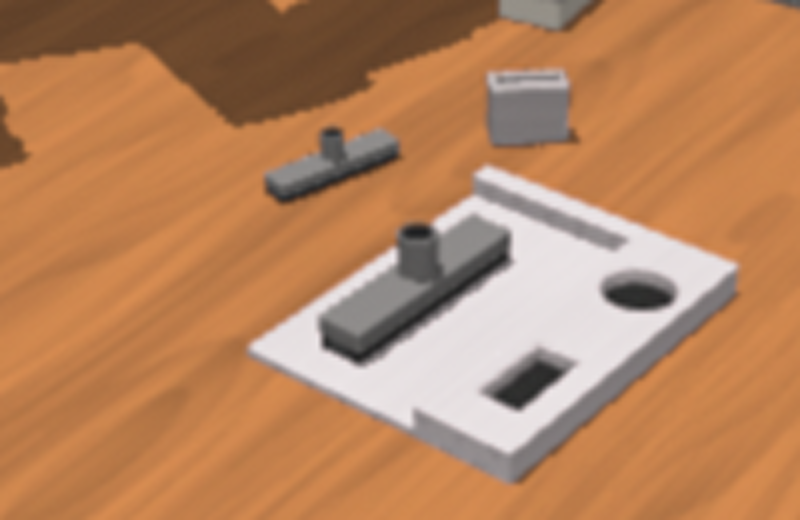

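Run:
```python
from h import *
c=optics.camera("top");im=c["color"][:,:,::-1].copy()
hsv=cv2.cvtColor(im,cv2.COLOR_BGR2HSV)
np.set_printoptions(precision=4,suppress=True)
f=lambda x,y:((x+.5)/4-.5+180,(y+.5)/4-.5+195)
TL,TR,BR,BL=f(249,56),f(638,80),f(618,408),f(219,380)
print(cast(c,[TL,TR,BL],.022),cast(c,BR,.006))
roi=np.zeros(im.shape[:2],np.uint8);roi[205:245,240:335]=1
dark=((hsv[...,2]<70)*roi).astype(np.uint8)
n,l,st,ce=cv2.connectedComponentsWithStats(dark)
for i in range(1,n):
    if st[i,4]>50: print(st[i],ce[i],cast(c,ce[i],.010))
head=cast(c,[f(330,268),f(580,290),f(575,347),f(328,326)],.030);print("head",head,head.mean(0))
# low saturation objects
for name,(y0,y1,x0,x1),z in [("cass",(280,312,180,215),.046),("knob",(245,272,420,446),.018)]:
    m=np.zeros(im.shape[:2],np.uint8);m[y0:y1,x0:x1]=((hsv[y0:y1,x0:x1,1]<70)&(hsv[y0:y1,x0:x1,2]>130))*255
    k=max(cv2.findContours(m,0,1)[0],key=cv2.contourArea)
    rr=cv2.minAreaRect(k);b=cv2.boxPoints(rr);B=cast(c,b,z)
    print(name,rr,cv2.contourArea(k),B,B.mean(0),np.linalg.norm(B[1]-B[0]),np.linalg.norm(B[2]-B[1]))
# knob stem in scene
```

```text
[[ 0.6715  0.1585  0.022 ]
 [ 0.6548 -0.0813  0.022 ]
 [ 0.4714  0.1724  0.022 ]] [[ 0.4546 -0.067   0.006 ]]
[256 216  18  17 233] [265.0558 224.2318] [[0.6344 0.1019 0.01  ]]
[300 222  24  12 218] [311.578  227.3807] [[ 0.6257 -0.0132  0.01  ]]
head [[ 0.5376  0.106   0.03  ]
 [ 0.5232 -0.0443  0.03  ]
 [ 0.4888 -0.041   0.03  ]
 [ 0.5024  0.1067  0.03  ]] [0.513  0.0318 0.03  ]
cass ((196.80284118652344, 296.4763488769531), (23.308719635009766, 11.345449447631836), 51.8427734375) 237.0 [[0.4667 0.2845 0.046 ]
 [0.4831 0.2642 0.046 ]
 [0.4397 0.2288 0.046 ]
 [0.4235 0.2492 0.046 ]] [0.4533 0.2567 0.046 ] 0.026161924404650806 0.05593087763607245
knob ((433.5, 258.5), (17.0, 17.0), 90.0) 228.0 [[ 0.5656 -0.2897  0.018 ]
 [ 0.5653 -0.3312  0.018 ]
 [ 0.5235 -0.3291  0.018 ]
 [ 0.5237 -0.2878  0.018 ]] [ 0.5445 -0.3094  0.018 ] 0.04148773753351602 0.041927715270532045
```

```bash
cat >> h.py <<'E'
np.set_printoptions(precision=4,suppress=True)
def rem(xyz,jaw=None,s=None):
    "remaining shift in tool axes (cm) and twist to bring jaw axis to world yaw `jaw` (mod pi)"
    s=s or r.get_state();Rt=Ro.from_quat(s["ee_rot"]).as_matrix()
    print("tcp",s["tcp_pos"],"toolx",Rt[:,0],"tooly",Rt[:,1],"jaw",Rt[:,2],"t",round(s["clock"],2),"w",s["width"],"F",s["contact_force"],"j6",s["joint_positions"][5])
    d=Rt.T@(np.array(xyz)-s["tcp_pos"])*100
    print("shift cm",np.round(d,2))
    if jaw is not None:
        cur=np.arctan2(Rt[1,2],Rt[0,2]);e=(cur-jaw+np.pi/2)%np.pi-np.pi/2
        print("twist",round(e,3), "alt",round(e-np.sign(e)*np.pi,3))
        q=Ro.from_matrix(Rt@Ro.from_euler('y',e).as_matrix()).as_matrix()
        print("shift cm after twist",np.round(q.T@(np.array(xyz)-s["tcp_pos"])*100,2))
TO=np.array([.5635,.0456]);TY=-.070
def tray(x,y):
    c,s=np.cos(TY),np.sin(TY);return TO+np.array([c*x-s*y,s*x+c*y])
JY=TY+np.pi/2   # jaw along tray y
JX=TY
E
python3 -c "
from h import *
rem([.513,.0318,.1],JY)"
```

```text
tcp [0.2444 0.5751 0.231 ] toolx [ 0.9204 -0.3911  0.    ] tooly [-0.0002 -0.0004 -1.    ] jaw [ 0.3911  0.9204 -0.0004] t 0.3 w 0.08526705118834733 F [ 0.7737 -0.8219 -0.0469] j6 -0.002398337896735
shift cm [ 45.97  13.12 -39.49]
twist -0.332 alt 2.81
shift cm after twist [ 30.6   13.12 -52.31]
```

Call:
apply_moves([
  {"linear": [4.3, 0, -4.0], "twist": -0.166},
  {"linear": [3.7, 0, -4.5], "twist": -0.166},
  {"linear": [3.0, 0, -5.3], "twist": 0},
  {"linear": [3.0, 0, -5.3], "twist": 0},
  {"linear": [3.0, 0, -5.3], "twist": 0},
  {"linear": [3.0, 0, -5.3], "twist": 0},
  {"linear": [3.0, 0, -5.3], "twist": 0},
  {"linear": [3.0, 0, -5.3], "twist": 0},
  {"linear": [3.0, 0, -5.0], "twist": 0},
  {"linear": [0, 0, 0], "twist": 0},
], fingers=60, force=40)

```text
clock: 1.55
tcp_pos: [0.4894, 0.0767, 0.2318]
ee_rot: [-0.706, 0.018, -0.022, 0.708]
contact_force: [-0.7, 0.6, -0.4]
width: 0.0511
```

Run:
```python
from h import *
rem([.513,.0318,.035],JY)
s=r.get_state();c=optics.camera("wrist");cv2.imwrite("pics/w1.png",c["color"][:,:,::-1])
```

```text
tcp [0.4894 0.0767 0.2318] toolx [ 0.9984 -0.0565  0.0057] tooly [ 0.0058  0.0024 -1.    ] jaw [0.0565 0.9984 0.0027] t 1.55 w 0.05109992013086834 F [-0.6877  0.5955 -0.3539] j6 -1.3635806988222017
shift cm [ 2.5  19.69 -4.41]
twist 0.013 alt -3.128
shift cm after twist [ 2.56 19.69 -4.37]
```

View pics/w1.png

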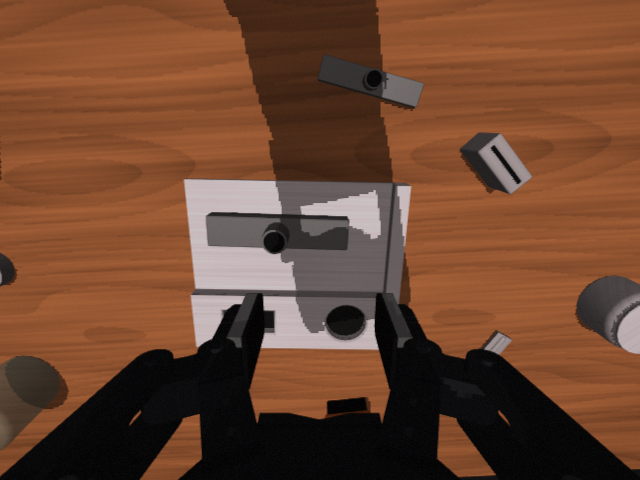

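The wrist view shows the tray with the head's socket at about (274,241), the cassette at (505,160) and the nests at (345,321) and (262,322). I'll cross-check these against the top-view estimates.

Run:
```python
from h import *
s=r.get_state();c=optics.camera("wrist");im=c["color"][:,:,::-1].copy()
print("socket",cast(c,(274,241),.058,s), "tray nearright .006",cast(c,(185,180),.006,s),"nearleft .022",cast(c,(411,185),.022,s),"stopline",cast(c,[(192,291),(386,294)],.022,s))
print("head top c",cast(c,[(207,213),(349,218),(349,250),(207,246)],.030,s))
hsv=cv2.cvtColor(im,cv2.COLOR_BGR2HSV)
print("cass top",cast(c,[(475,146),(500,133),(531,181),(510,193)],.046,s),"round",cast(c,(345,323),.010,s))
cv2.imwrite("pics/w1c.png",cv2.resize(im[120:360,180:560],None,fx=2,fy=2,interpolation=cv2.INTER_CUBIC))
print(tray(-.1,-.12),tray(-.1,.12),tray(.03,-.12),tray(.03,.104))
```

```text
socket [[0.5128 0.0349 0.058 ]] tray nearright .006 [[ 0.4557 -0.0618  0.006 ]] nearleft .022 [[0.4718 0.1766 0.022 ]] stopline [[ 0.5795 -0.0701  0.022 ]
 [ 0.5959  0.1516  0.022 ]]
head top c [[ 0.4877 -0.0357  0.03  ]
 [ 0.5012  0.1109  0.03  ]
 [ 0.5367  0.11    0.03  ]
 [ 0.5236 -0.0414  0.03  ]]
cass top [[0.4344 0.2286 0.046 ]
 [0.424  0.2506 0.046 ]
 [0.4701 0.2853 0.046 ]
 [0.4806 0.2666 0.046 ]] round [[0.6391 0.104  0.01  ]]
[ 0.4554 -0.0671] [0.4721 0.1723] [ 0.585  -0.0762] [0.6007 0.1472]
```

View pics/w1c.png

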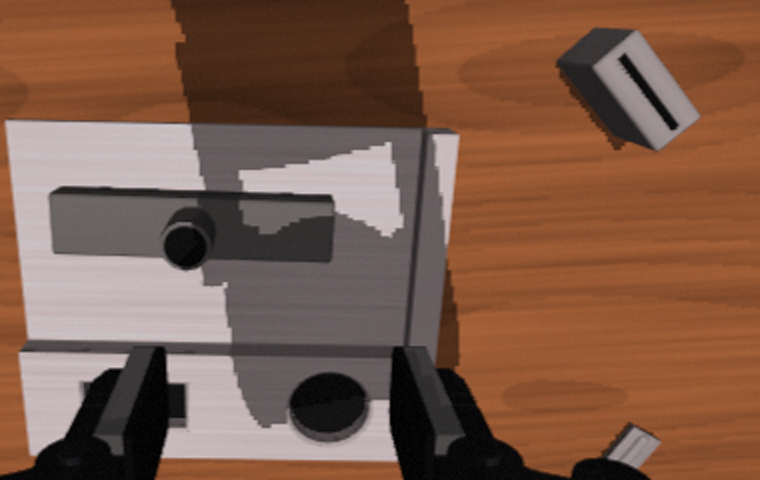

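Both views agree, apart from a roughly 4 mm shift in y. The tool will centre itself on the socket when it grips, so I'm descending onto the socket now.

Call:
apply_moves([
  {"linear": [1.3, 3.0, -2.1], "twist": 0.013},
  {"linear": [1.2, 3.0, -2.1], "twist": 0},
  {"linear": [0, 4.0, 0], "twist": 0},
  {"linear": [0, 4.0, 0], "twist": 0},
  {"linear": [0, 2.5, 0], "twist": 0},
  {"linear": [0, 1.2, 0], "twist": 0},
  {"linear": [0, 0.8, 0], "twist": 0},
  {"linear": [0, 0.5, 0], "twist": 0},
  {"linear": [0, 0, 0], "twist": 0},
  {"linear": [0, 0, 0], "twist": 0},
])

```text
clock: 2.9
tcp_pos: [0.5115, 0.0477, 0.0399]
ee_rot: [-0.705, 0.015, -0.022, 0.709]
contact_force: [-0.1, -0.5, -0.1]
width: 0.0512
```

Run:
```python
from h import *
rem([.513,.0335,.0355],JY)
s=r.get_state();c=optics.camera("wrist");cv2.imwrite("pics/w2.png",c["color"][:,:,::-1])
```

```text
tcp [0.5115 0.0477 0.0399] toolx [ 0.9986 -0.0523  0.0094] tooly [ 0.0097  0.0056 -0.9999] jaw [0.0522 0.9986 0.0061] t 2.9 w 0.05116928010297852 F [-0.0562 -0.5343 -0.0874] j6 -1.4374975121401048
shift cm [ 0.22  0.43 -1.42]
twist 0.018 alt -3.124
shift cm after twist [ 0.25  0.43 -1.41]
```

View pics/w2.png

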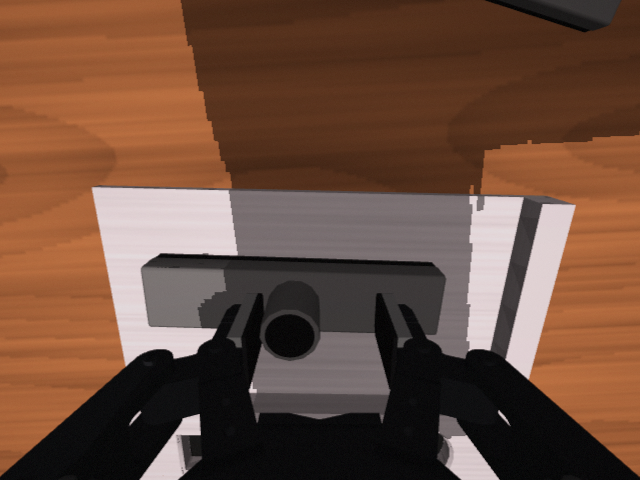

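Call:
apply_moves([
  {"linear": [0.2, 0, -0.7], "twist": 0.018},
  {"linear": [0.1, 0, -0.5], "twist": 0},
  {"linear": [0, 0.3, -0.3], "twist": 0},
  {"linear": [0, 0.2, 0], "twist": 0},
  {"linear": [0, 0, 0], "twist": 0},
  {"linear": [0, 0, 0], "twist": 0},
  {"linear": [0, 0, 0], "twist": 0},
  {"linear": [0, 0, 0], "twist": 0},
  {"linear": [0, 0, 0], "twist": 0},
  {"linear": [0, 0, 0], "twist": 0},
])

```text
clock: 4.2
tcp_pos: [0.5143, 0.0315, 0.0351]
ee_rot: [-0.704, 0.022, -0.029, 0.709]
contact_force: [-0.3, 0.2, -0.1]
width: 0.0514
```

Run:
```python
from h import *
rem([.513,.0335,.036],JY)
s=r.get_state();c=optics.camera("wrist");cv2.imwrite("pics/w3.png",c["color"][:,:,::-1])
```

```text
tcp [0.5143 0.0315 0.0351] toolx [ 0.9973 -0.0722  0.0105] tooly [ 0.0109  0.0059 -0.9999] jaw [0.0721 0.9974 0.0067] t 4.2 w 0.05139383575332158 F [-0.3492  0.1564 -0.0578] j6 -1.4507166734502517
shift cm [-0.14 -0.09  0.19]
twist -0.002 alt 3.139
shift cm after twist [-0.14 -0.09  0.19]
```

View pics/w3.png

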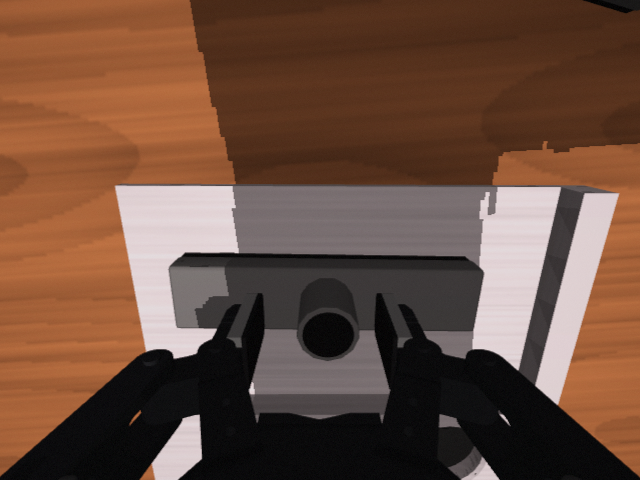

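The socket sits between the fingers, at column 328 against a finger midpoint of about 320. Closing gently.

Call:
apply_moves([
  {"linear": [0, 0, 0], "twist": 0},
  {"linear": [0, 0, 0], "twist": 0},
  {"linear": [0, 0, 0], "twist": 0},
  {"linear": [0, 0, 0], "twist": 0},
  {"linear": [0, 0, 0], "twist": 0},
  {"linear": [0, 0, 0], "twist": 0},
  {"linear": [0, 0, 0], "twist": 0},
  {"linear": [0, 0, 0], "twist": 0},
  {"linear": [0, 0, 0], "twist": 0},
  {"linear": [0, 0, 0], "twist": 0},
], fingers=0, force=25)

```text
clock: 5.5
tcp_pos: [0.5144, 0.0316, 0.0353]
ee_rot: [-0.704, 0.022, -0.029, 0.709]
contact_force: [0.7, 0.1, 1.2]
width: 0.0253
```

Run:
```python
from h import *
s=r.get_state()
d=s["tcp_pos"][:2]-TO;c,q=np.cos(TY),np.sin(TY)
print("tray xy",c*d[0]+q*d[1],-q*d[0]+c*d[1])
rem([*tray(.013,.029),.035],JY)
```

```text
tray xy -0.04804262656810633 -0.01741309909363666
tcp [0.5144 0.0316 0.0353] toolx [ 0.9973 -0.0722  0.0106] tooly [ 0.0111  0.006  -0.9999] jaw [0.0722 0.9974 0.0068] t 5.5 w 0.025291547569726635 F [0.6568 0.0596 1.1851] j6 -1.4506848183534695
shift cm [6.09 0.12 4.65]
twist -0.002 alt 3.139
shift cm after twist [6.1  0.12 4.64]
```

Call:
apply_moves([
  {"linear": [1.0, 0.01, 0], "twist": 0},
  {"linear": [1.2, 0.01, 0], "twist": 0},
  {"linear": [1.2, 0.01, 0], "twist": 0},
  {"linear": [1.2, 0.01, 0.5], "twist": 0},
  {"linear": [0.5, 0.01, 1.0], "twist": 0},
  {"linear": [0.2, 0.01, 1.2], "twist": 0},
  {"linear": [0.1, 0.01, 1.0], "twist": 0},
  {"linear": [0.1, 0.01, 0.4], "twist": 0},
  {"linear": [0, 0, 0], "twist": 0},
  {"linear": [0, 0, 0], "twist": 0},
])

```text
clock: 6.75
tcp_pos: [0.5707, 0.0701, 0.0352]
ee_rot: [-0.705, 0.024, -0.026, 0.708]
contact_force: [-0.1, -1.2, 1.6]
width: 0.0253
```

Run:
```python
from h import *
rem([*tray(.013,.029),.035],JY)
c=optics.camera("wrist");cv2.imwrite("pics/w4.png",c["color"][:,:,::-1])
```

```text
tcp [0.5707 0.0701 0.0352] toolx [ 0.9975 -0.0713  0.0024] tooly [ 0.0027  0.0047 -1.    ] jaw [0.0713 0.9974 0.0049] t 6.75 w 0.025312429010885686 F [-0.0786 -1.1976  1.6124] j6 -1.3873470282530347
shift cm [0.76 0.02 0.41]
twist -0.001 alt 3.14
shift cm after twist [0.76 0.02 0.41]
```

View pics/w4.png

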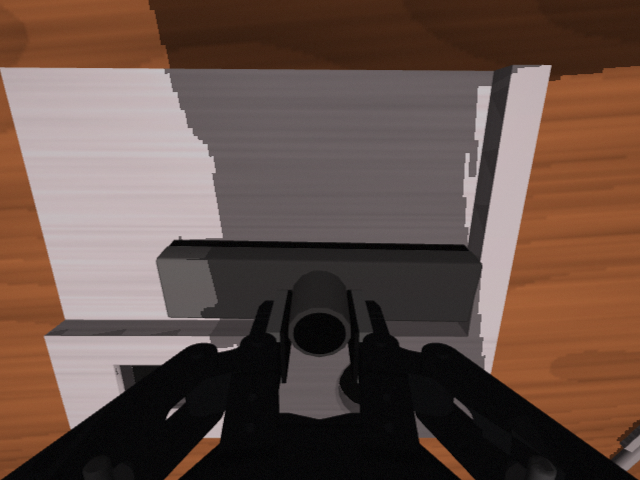

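The head's long side is a few millimetres short of the block (row ~330) and its left end a few millimetres short of the ledge (column ~475). I'll creep in now.

Call:
apply_moves([
  {"linear": [0.25, 0, 0.1], "twist": 0},
  {"linear": [0.25, 0, 0.1], "twist": 0},
  {"linear": [0.2, 0, 0.1], "twist": 0},
  {"linear": [0.2, 0, 0.1], "twist": 0},
  {"linear": [0.15, 0, 0.1], "twist": 0},
  {"linear": [0.15, 0, 0.1], "twist": 0},
  {"linear": [0.15, 0, 0.1], "twist": 0},
  {"linear": [0.15, 0, 0.1], "twist": 0},
  {"linear": [0, 0, 0], "twist": 0},
  {"linear": [0, 0, 0], "twist": 0},
])

```text
clock: 8.05
tcp_pos: [0.5776, 0.0734, 0.0353]
ee_rot: [-0.706, 0.032, -0.021, 0.707]
contact_force: [-0.6, -0.4, 2.1]
width: 0.0251
```

Run:
```python
from h import *
rem([*tray(.013,.029),.035],JY)
c=optics.camera("wrist");cv2.imwrite("pics/w5.png",c["color"][:,:,::-1])
```

```text
tcp [0.5776 0.0734 0.0353] toolx [ 0.9971 -0.0743 -0.0154] tooly [-0.0153  0.0025 -0.9999] jaw [0.0743 0.9972 0.0013] t 8.05 w 0.025092802103076395 F [-0.6197 -0.446   2.0683] j6 -1.3797293658204275
shift cm [0.09 0.03 0.03]
twist -0.004 alt 3.137
shift cm after twist [0.09 0.03 0.03]
```

View pics/w5.png

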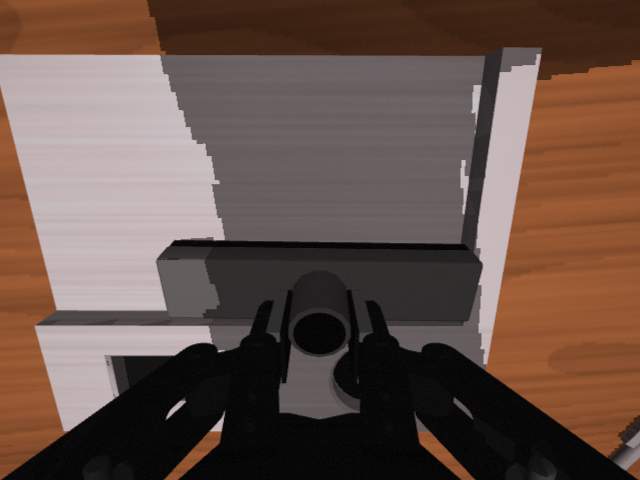

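Call:
apply_moves([
  {"linear": [0.3, 0, 0], "twist": 0},
  {"linear": [0.3, 0, 0], "twist": 0},
  {"linear": [0.3, 0, 0], "twist": 0},
  {"linear": [0, 0, 0.3], "twist": 0},
  {"linear": [0, 0, 0.3], "twist": 0},
  {"linear": [0, 0, 0.3], "twist": 0},
  {"linear": [0.2, 0, 0.2], "twist": 0},
  {"linear": [0.2, 0, 0.2], "twist": 0},
  {"linear": [0.2, 0, 0.2], "twist": 0},
  {"linear": [0.2, 0, 0.2], "twist": 0},
])

```text
clock: 9.35
tcp_pos: [0.5864, 0.0728, 0.0353]
ee_rot: [0.714, -0.037, 0.011, -0.699]
contact_force: [-6.7, -11.3, 12.2]
width: 0.0252
```

Run:
```python
from h import *
rem([*tray(.013,.029),.035],JY)
c=optics.camera("wrist");cv2.imwrite("pics/w6.png",c["color"][:,:,::-1])
```

```text
tcp [0.5864 0.0728 0.0353] toolx [ 0.9971 -0.0673 -0.0363] tooly [-0.0378 -0.0209 -0.9991] jaw [ 0.0665  0.9975 -0.0234] t 9.35 w 0.02516954077911978 F [ -6.673  -11.3388  12.2411] j6 -1.3582949385016398
shift cm [-0.79  0.06  0.03]
twist 0.003 alt -3.138
shift cm after twist [-0.79  0.06  0.03]
```

View pics/w6.png

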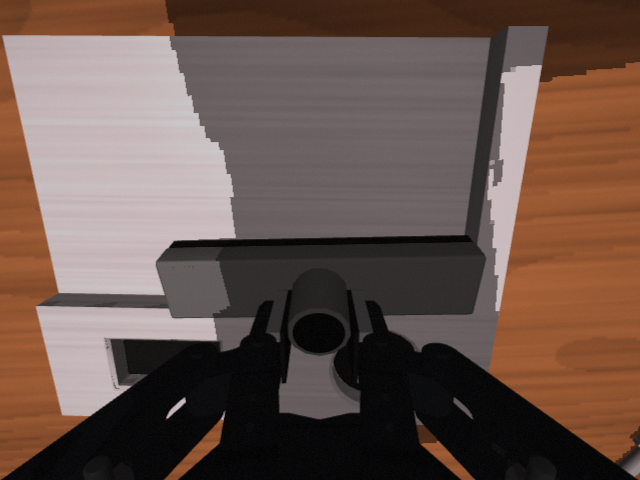

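Contact: the force is -6.7 N in x and -11.3 N in y. Next I'll check how flush the head is.

Run:
```python
from h import *
s=r.get_state();c=optics.camera("wrist");im=c["color"][:,:,::-1].copy()
cv2.imwrite("pics/w6a.png",cv2.convertScaleAbs(cv2.resize(im[215:395,20:240],None,fx=3,fy=3,interpolation=cv2.INTER_CUBIC),alpha=1.3,beta=20))
cv2.imwrite("pics/w6b.png",cv2.convertScaleAbs(cv2.resize(im[215:395,420:560],None,fx=3,fy=3,interpolation=cv2.INTER_CUBIC),alpha=1.6,beta=30))
```

```text
(no output)
```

View pics/w6a.png

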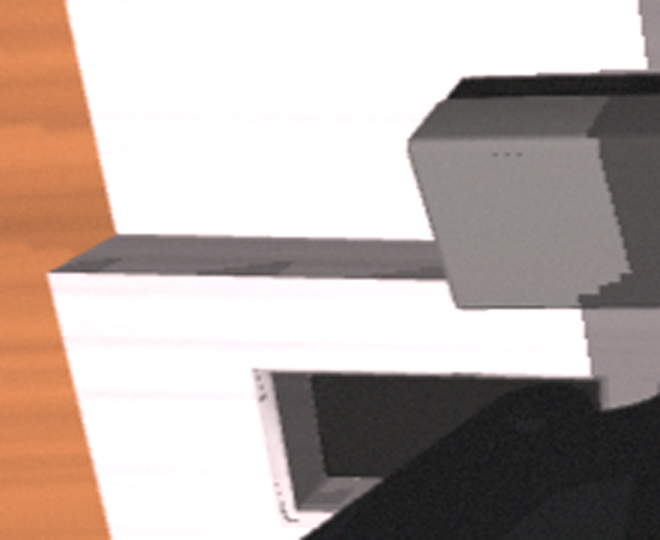

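View pics/w6b.png

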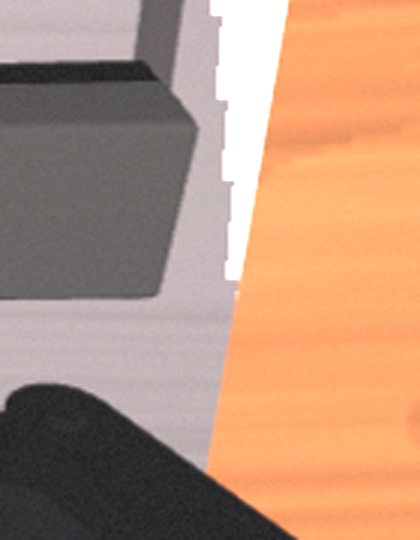

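Run:
```python
from h import *
s=r.get_state();c=optics.camera("wrist")
g=lambda uv,z:cast(c,uv,z,s)
B=g([(36.7,305.7),(168.3,308)],.022);H=g([(172.3,317.3),(472.7,314),(485.7,257.7),(157,262)],.030)
print(B,H);d=B[1]-B[0];yaw=np.arctan2(d[1],d[0]);print("block yaw",yaw-np.pi/2)
d=H[1]-H[0];print("head yaw",np.arctan2(d[1],d[0])-np.pi/2, np.linalg.norm(H[1]-H[0]),np.linalg.norm(H[2]-H[1]))
n=np.array([np.cos(TY),np.sin(TY)]);print("x along tray: block",B[:,:2]@n,"head",H[:,:2]@n)
```

```text
[[ 0.5854 -0.0745  0.022 ]
 [ 0.5905 -0.0049  0.022 ]] [[ 0.5918  0.0005  0.03  ]
 [ 0.5979  0.1483  0.03  ]
 [ 0.5692  0.1526  0.03  ]
 [ 0.5624 -0.0014  0.03  ]]
block yaw -0.07319447162953541
head yaw -0.04122738678235027 0.1479032828519205 0.02902007492599171
x along tray: block [0.5892 0.5894] head [0.5903 0.586  0.5571 0.5611]
```

The head edge reads at the block face but about 0.03 rad askew, and the push has leaned the tool by 0.04 rad. I'll open the fingers, let the head settle flat, and re-measure.

Call:
apply_moves([
  {"linear": [0, 0, 0], "twist": 0},
  {"linear": [0, 0, 0], "twist": 0},
  {"linear": [0, 0, 0], "twist": 0},
  {"linear": [0, -1, 0], "twist": 0},
  {"linear": [0, -2, 0], "twist": 0},
  {"linear": [0, -3, 0], "twist": 0},
  {"linear": [-2, -3, 0], "twist": 0},
  {"linear": [-3, -3, 0], "twist": 0},
  {"linear": [-3, -2, 0], "twist": 0},
  {"linear": [0, 0, 0], "twist": 0},
], fingers=50)

```text
clock: 10.75
tcp_pos: [0.5112, 0.0826, 0.1855]
ee_rot: [0.714, -0.036, 0.012, -0.699]
contact_force: [0.6, -0.7, 0.7]
width: 0.0427
```

Run:
```python
from h import *
rem([*tray(.013,.029),.035],JY)
s=r.get_state();print("wrist_t",s["wrist_torque"])
c=optics.camera("wrist");cv2.imwrite("pics/w7.png",c["color"][:,:,::-1])
c=optics.camera("top");cv2.imwrite("pics/t7.png",cv2.resize(c["color"][195:315,220:360,::-1],None,fx=5,fy=5,interpolation=cv2.INTER_CUBIC))
```

```text
tcp [0.5112 0.0826 0.1855] toolx [ 0.9972 -0.0671 -0.0332] tooly [-0.0346 -0.0191 -0.9992] jaw [ 0.0664  0.9976 -0.0214] t 10.75 w 0.042718448131491844 F [ 0.6386 -0.7393  0.705 ] j6 -1.3300880664650974
shift cm [ 7.27 14.83 -0.13]
twist 0.004 alt -3.138
shift cm after twist [ 7.27 14.83 -0.1 ]
wrist_t [ 0.0311 -0.0043 -0.0312]
```

View pics/w7.png

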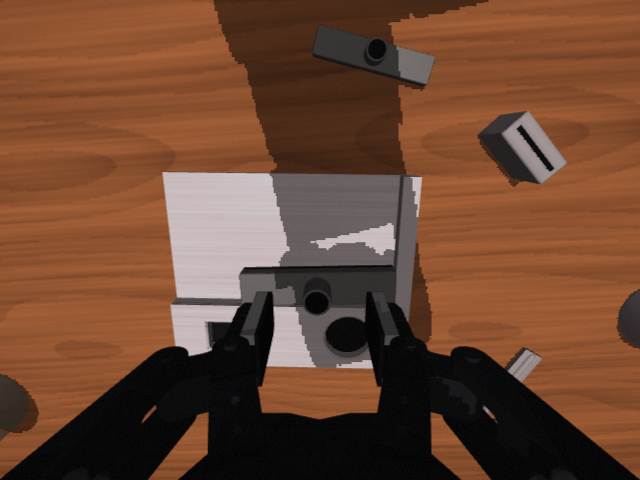

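View pics/t7.png

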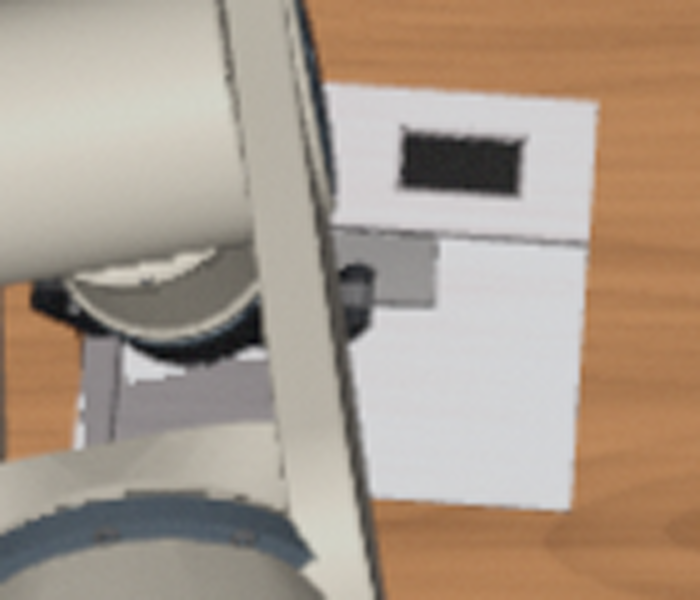

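Run:
```python
from h import *
c=optics.camera("wrist");im=c["color"][:,:,::-1]
cv2.imwrite("pics/w8.png",cv2.convertScaleAbs(cv2.resize(im[255:345,160:430],None,fx=2.9,fy=4,interpolation=cv2.INTER_CUBIC),alpha=1.5,beta=20))
c=optics.camera("scene");cv2.imwrite("pics/s8.png",cv2.resize(c["color"][195:290,260:390,::-1],None,fx=6,fy=6,interpolation=cv2.INTER_CUBIC))
```

```text
(no output)
```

View pics/w8.png

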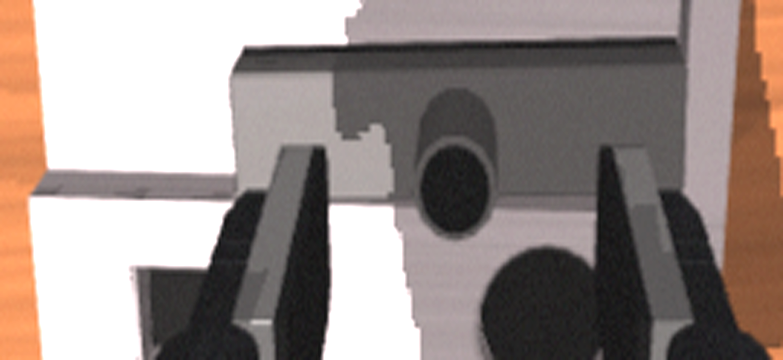

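View pics/s8.png

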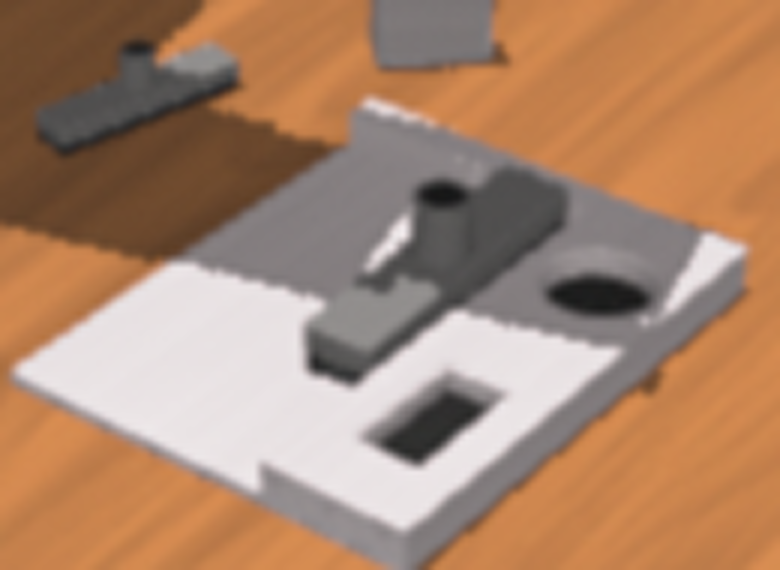

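The wrist crop shows the block's near face as a thin strip beyond the head's left half. The right end touches the block and the left end is a few millimetres short. I'll push the near side with shut fingers, low down and left of the middle.

Run:
```python
from h import *
rem([*tray(-.050,.060),.015],JY)
```

```text
tcp [0.5123 0.0822 0.183 ] toolx [ 0.9971 -0.0677 -0.0358] tooly [-0.0372 -0.0197 -0.9991] jaw [ 0.0669  0.9975 -0.0221] t 10.95 w 0.0426926163619804 F [-0.4501  0.5435 -0.4503] j6 -1.3303154126192007
shift cm [ 0.97 16.71  3.08]
twist 0.003 alt -3.139
shift cm after twist [ 0.96 16.71  3.08]
```

Call:
apply_moves([
  {"linear": [0.2, 2.0, 1.5], "twist": 0},
  {"linear": [0.2, 3.0, 1.6], "twist": 0},
  {"linear": [0.2, 4.0, 0], "twist": 0},
  {"linear": [0.2, 3.5, 0], "twist": 0},
  {"linear": [0.2, 2.0, 0], "twist": 0},
  {"linear": [0, 1.2, 0], "twist": 0},
  {"linear": [0, 0.5, 0], "twist": 0},
  {"linear": [0, 0, 0], "twist": 0},
  {"linear": [0, 0, 0], "twist": 0},
  {"linear": [0, 0, 0], "twist": 0},
], fingers=0)

```text
clock: 12.2
tcp_pos: [0.5224, 0.1097, 0.0112]
ee_rot: [0.714, -0.038, 0.011, -0.699]
contact_force: [1.0, -0.4, -0.5]
width: -0.0002
```

Run:
```python
from h import *
rem([*tray(-.015,.060),.015],JY)
c=optics.camera("wrist");cv2.imwrite("pics/w9.png",c["color"][:,:,::-1])
```

```text
tcp [0.5224 0.1097 0.0112] toolx [ 0.9969 -0.0694 -0.0378] tooly [-0.0393 -0.0202 -0.999 ] jaw [ 0.0685  0.9974 -0.0229] t 12.2 w -0.0002020248441373779 F [ 0.9848 -0.3638 -0.5246] j6 -1.2762684901492316
shift cm [ 3.03 -0.49 -0.12]
twist 0.001 alt -3.14
shift cm after twist [ 3.03 -0.49 -0.11]
```

View pics/w9.png

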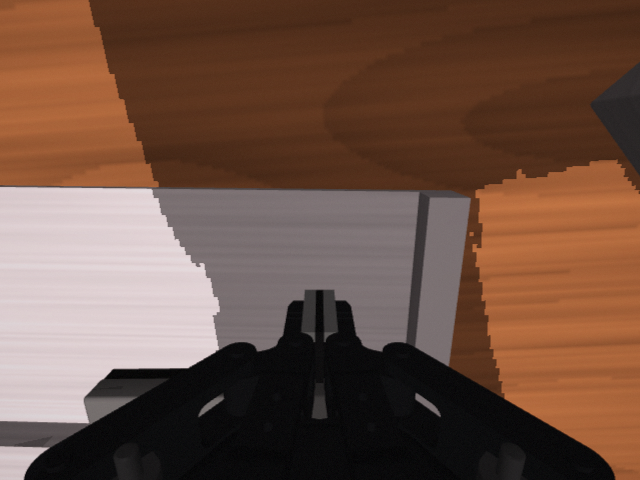

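Call:
apply_moves([
  {"linear": [0.7, -0.15, 0], "twist": 0},
  {"linear": [0.7, -0.1, 0], "twist": 0},
  {"linear": [0.6, -0.05, 0], "twist": 0},
  {"linear": [0.5, -0.03, 0], "twist": 0},
  {"linear": [0.3, -0.02, 0], "twist": 0},
  {"linear": [0.3, -0.02, 0], "twist": 0},
  {"linear": [0.3, -0.01, 0], "twist": 0},
  {"linear": [0.3, -0.01, 0], "twist": 0},
  {"linear": [0.3, -0.01, 0], "twist": 0},
  {"linear": [0.3, -0.01, 0], "twist": 0},
])

```text
clock: 13.5
tcp_pos: [0.5524, 0.1064, 0.0127]
ee_rot: [0.715, -0.049, 0.001, -0.697]
contact_force: [-10.4, 2.1, 8.8]
width: 0.0001
```

Run:
```python
from h import *
rem([*tray(-.015,.060),.015],JY)
c=optics.camera("wrist");cv2.imwrite("pics/w10.png",c["color"][:,:,::-1])
```

```text
tcp [0.5524 0.1064 0.0127] toolx [ 0.9951 -0.0716 -0.0681] tooly [-0.0698 -0.0223 -0.9973] jaw [ 0.0699  0.9972 -0.0272] t 13.5 w 0.00010074927582800182 F [-10.3612   2.1104   8.7931] j6 -1.2982262914112936
shift cm [ 0.02 -0.23  0.01]
twist 0.0 alt -3.142
shift cm after twist [ 0.02 -0.23  0.01]
```

View pics/w10.png

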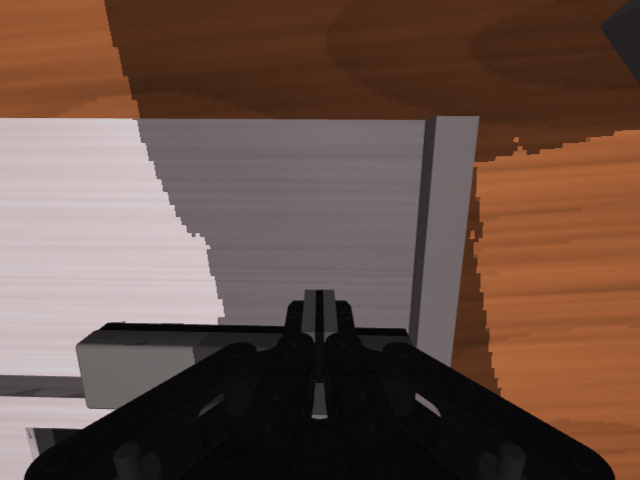

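Call:
apply_moves([
  {"linear": [-2, 0, 0], "twist": 0},
  {"linear": [-3, -2, 0], "twist": 0},
  {"linear": [-3, -3, -1.5], "twist": 0},
  {"linear": [-2.5, -3.5, -2.0], "twist": 0},
  {"linear": [0, -3, 0], "twist": 0},
  {"linear": [0, -2.5, 0], "twist": 0},
  {"linear": [0, 0, 0], "twist": 0},
  {"linear": [0, 0, 0], "twist": 0},
  {"linear": [0, 0, 0], "twist": 0},
  {"linear": [0, 0, 0], "twist": 0},
])

```text
clock: 14.8
tcp_pos: [0.4512, 0.0812, 0.162]
ee_rot: [0.715, -0.05, -0.001, -0.697]
contact_force: [-0.5, 0.3, -0.4]
width: -0.0002
```

Run:
```python
from h import *
rem([*tray(-.015,.060),.015],JY)
c=optics.camera("wrist");im=c["color"][:,:,::-1];cv2.imwrite("pics/w11.png",im)
cv2.imwrite("pics/w11c.png",cv2.convertScaleAbs(cv2.resize(im[200:400,140:440],None,fx=2.6,fy=2.6,interpolation=cv2.INTER_CUBIC),alpha=1.3,beta=20))
```

```text
tcp [0.4512 0.0812 0.162 ] toolx [ 0.995  -0.071  -0.0707] tooly [-0.0725 -0.023  -0.9971] jaw [ 0.0691  0.9972 -0.028 ] t 14.8 w -0.00024590404267890796 F [-0.4611  0.2557 -0.3812] j6 -1.3122283457018449
shift cm [10.96 13.86  3.63]
twist 0.001 alt -3.141
shift cm after twist [10.96 13.86  3.64]
```

View pics/w11.png

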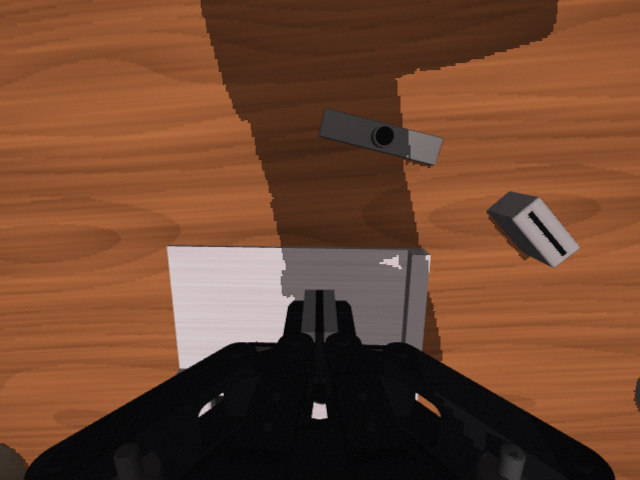

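View pics/w11c.png

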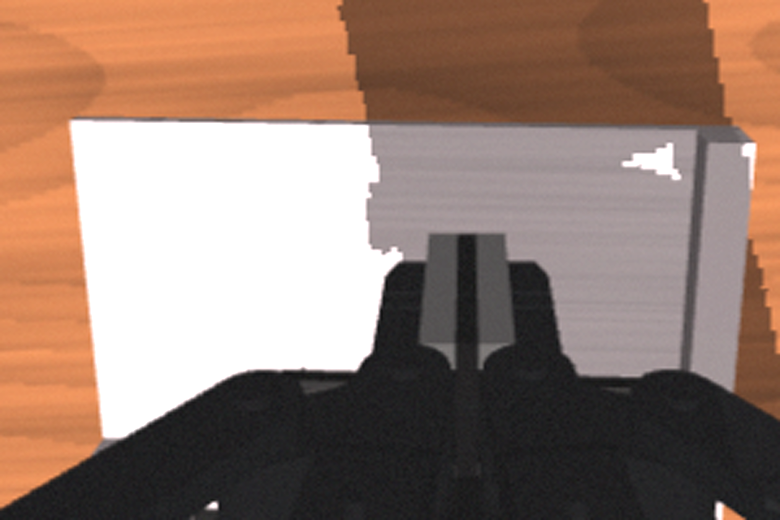

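Run:
```python
from h import *
c=optics.camera("top");cv2.imwrite("pics/t12.png",cv2.resize(c["color"][195:315,220:360,::-1],None,fx=5,fy=5,interpolation=cv2.INTER_CUBIC))
c=optics.camera("scene");cv2.imwrite("pics/s12.png",cv2.resize(c["color"][195:290,260:390,::-1],None,fx=6,fy=6,interpolation=cv2.INTER_CUBIC))
```

```text
(no output)
```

View pics/t12.png

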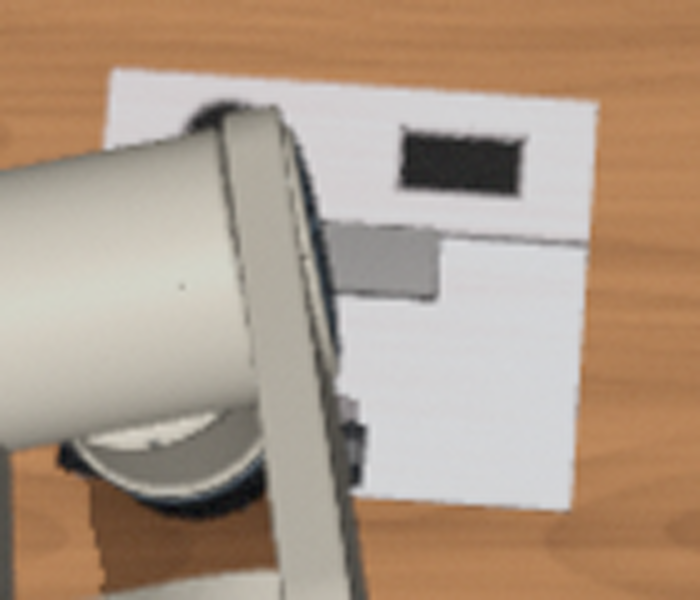

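View pics/s12.png

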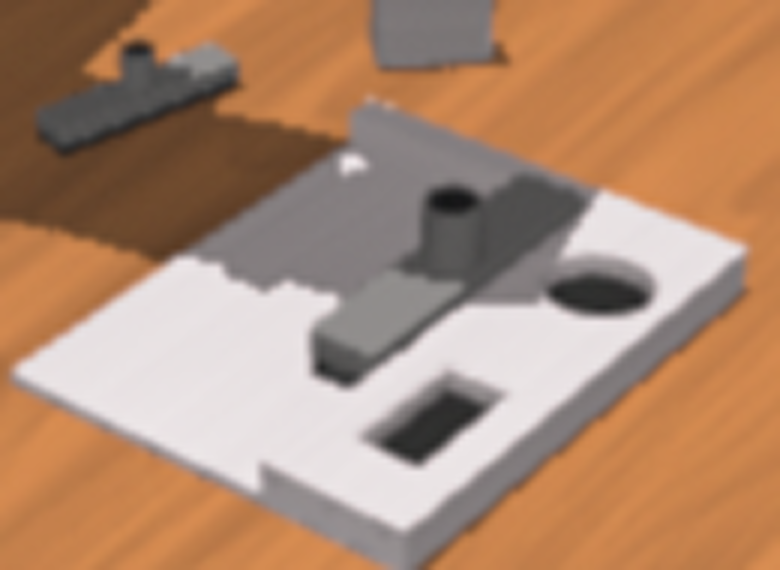

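Run:
```python
from h import *
c=optics.camera("top");P=cast(c,[(307.4,254.5),(307.9,241.3)],.030)[:,:2]
d=P-TO;cc,q=np.cos(TY),np.sin(TY)
print(np.c_[cc*d[:,0]+q*d[:,1],-q*d[:,0]+cc*d[:,1]])
P=cast(c,[(286.5,241),(307.4,242)],.030)[:,:2];d=P[1]-P[0];print(P,np.arctan2(d[1],d[0])+np.pi/2)
rem([*tray(.02,-.085),.1],JY)
```

```text
[[-0.0058 -0.0491]
 [ 0.0266 -0.0482]]
[[ 0.5878  0.0476]
 [ 0.585  -0.0031]] -0.055183360318122876
tcp [0.4515 0.0813 0.1624] toolx [ 0.995  -0.071  -0.0699] tooly [-0.0717 -0.0228 -0.9972] jaw [ 0.0692  0.9972 -0.0278] t 15.0 w 0.00014850296789379916 F [ 0.5943  0.5598 -0.085 ] j6 -1.312157814907955
shift cm [ 13.84   5.6  -11.11]
twist 0.001 alt -3.141
shift cm after twist [ 13.85   5.6  -11.1 ]
```

The head's right end reads about 2.5 mm short of home in y. Now a push on that end towards the ledge.

Call:
apply_moves([
  {"linear": [3.0, 0, -4.0], "twist": 0},
  {"linear": [3.5, 0.5, -4.0], "twist": 0},
  {"linear": [3.5, 1.5, -3.5], "twist": 0},
  {"linear": [2.5, 2, 0], "twist": 0},
  {"linear": [0.6, 3, 0], "twist": 0},
  {"linear": [0.5, 3.5, 0], "twist": 0},
  {"linear": [0.2, 3.0, 0], "twist": 0},
  {"linear": [0, 0, 0], "twist": 0},
  {"linear": [0, 0, 0], "twist": 0},
  {"linear": [0, 0, 0], "twist": 0},
])

```text
clock: 16.25
tcp_pos: [0.579, -0.0505, 0.0226]
ee_rot: [0.715, -0.048, 0.002, -0.697]
contact_force: [-0.6, -0.5, -0.0]
width: 0.0002
```

Run:
```python
from h import *
rem([*tray(.013,-.061),.014],JY)
c=optics.camera("wrist");cv2.imwrite("pics/w13.png",c["color"][:,:,::-1])
```

```text
tcp [ 0.579  -0.0505  0.0226] toolx [ 0.9954 -0.0706 -0.0645] tooly [-0.0663 -0.0227 -0.9975] jaw [ 0.0689  0.9972 -0.0273] t 16.25 w 0.00016305801544316644 F [-0.587  -0.4995 -0.0293] j6 -1.5469868594190301
shift cm [-0.86  0.83  3.4 ]
twist 0.001 alt -3.141
shift cm after twist [-0.87  0.83  3.4 ]
```

View pics/w13.png

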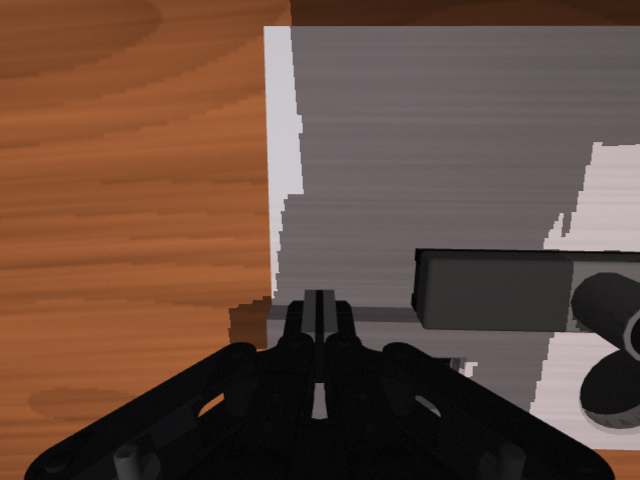

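Call:
apply_moves([
  {"linear": [-1.3, 0, 0], "twist": 0},
  {"linear": [0, 0.6, 0.3], "twist": 0},
  {"linear": [0, 0.2, 0.8], "twist": 0},
  {"linear": [0, 0, 0.8], "twist": 0},
  {"linear": [0, 0, 0.8], "twist": 0},
  {"linear": [0, 0, 0.5], "twist": 0},
  {"linear": [0, 0, 0.3], "twist": 0},
  {"linear": [0, 0, 0.3], "twist": 0},
  {"linear": [0, 0, 0.3], "twist": 0},
  {"linear": [0, 0, 0.3], "twist": 0},
])

```text
clock: 17.55
tcp_pos: [0.5666, -0.0146, 0.0132]
ee_rot: [0.721, -0.046, -0.003, -0.691]
contact_force: [-0.7, -19.9, 1.1]
width: 0.0002
```

Run:
```python
from h import *
rem([*tray(.013,-.061),.014],JY)
c=optics.camera("wrist");cv2.imwrite("pics/w14.png",c["color"][:,:,::-1])
```

```text
tcp [ 0.5666 -0.0146  0.0132] toolx [ 0.9958 -0.0622 -0.0668] tooly [-0.0694 -0.0405 -0.9968] jaw [ 0.0593  0.9972 -0.0446] t 17.55 w 0.00019609665869264328 F [ -0.7485 -19.8655   1.0536] j6 -1.4709897424593155
shift cm [ 0.56 -0.11 -0.12]
twist 0.011 alt -3.131
shift cm after twist [ 0.56 -0.11 -0.12]
```

View pics/w14.png

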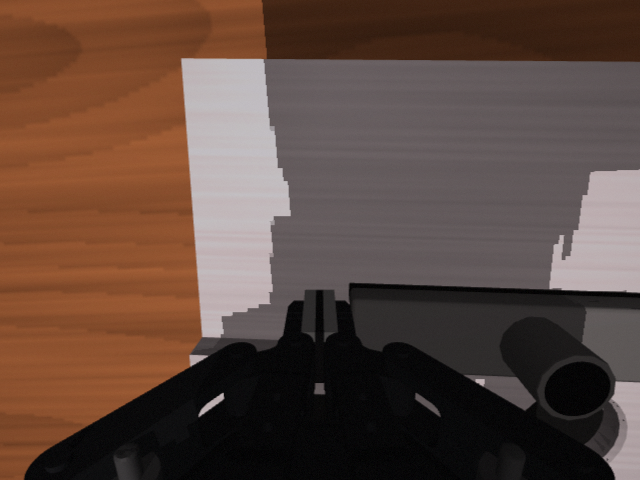

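The end is seated with a 20 N reaction. Repeated pushes have leaned the tool by 0.08 rad. I'll bring the shut fingertips into the oblong nest and push back against its walls, which levels the tool and checks the nest's position by touch.

Run:
```python
from h import *
rem([*tray(.065,-.055),.04],JY)
rem([*tray(.065,-.055),.0145],JY)
```

```text
tcp [ 0.5666 -0.0146  0.0133] toolx [ 0.9958 -0.062  -0.0668] tooly [-0.0694 -0.0407 -0.9968] jaw [ 0.0591  0.9972 -0.0449] t 17.6 w -1.159425806460032e-05 F [ -0.8499 -20.5872   1.6145] j6 -1.4707648861085707
shift cm [ 5.58 -3.07  0.3 ]
twist 0.011 alt -3.131
shift cm after twist [ 5.57 -3.07  0.36]
tcp [ 0.5666 -0.0146  0.0133] toolx [ 0.9958 -0.062  -0.0668] tooly [-0.0694 -0.0407 -0.9968] jaw [ 0.0591  0.9972 -0.0449] t 17.6 w -1.159425806460032e-05 F [ -0.8499 -20.5872   1.6145] j6 -1.4707648861085707
shift cm [ 5.75 -0.53  0.41]
twist 0.011 alt -3.131
shift cm after twist [ 5.74 -0.53  0.48]
```

Call:
apply_moves([
  {"linear": [0, 0, -1.0], "twist": 0},
  {"linear": [0, -2.0, 0], "twist": 0},
  {"linear": [0, -1.8, 0], "twist": 0},
  {"linear": [2.0, 0, 0.5], "twist": 0.011},
  {"linear": [2.0, 0, 0.6], "twist": 0},
  {"linear": [1.8, 0.4, 0.6], "twist": 0},
  {"linear": [0, 0, 0], "twist": 0},
  {"linear": [0, 0, 0], "twist": 0},
  {"linear": [0, 0, 0], "twist": 0},
  {"linear": [0, 0, 0], "twist": 0},
])

```text
clock: 18.85
tcp_pos: [0.6278, -0.0104, 0.0475]
ee_rot: [0.721, -0.049, 0.002, -0.691]
contact_force: [-0.4, -0.3, -0.6]
width: 0.0002
```

Run:
```python
from h import *
rem([*tray(.065,-.055),.0145],JY)
c=optics.camera("wrist");cv2.imwrite("pics/w15.png",c["color"][:,:,::-1])
```

```text
tcp [ 0.6278 -0.0104  0.0475] toolx [ 0.9951 -0.0736 -0.0653] tooly [-0.0683 -0.0403 -0.9968] jaw [ 0.0708  0.9965 -0.0451] t 18.85 w 0.00019338446533917185 F [-0.3537 -0.3272 -0.5517] j6 -1.463005293243196
shift cm [-0.09  3.32 -0.21]
twist -0.001 alt 3.141
shift cm after twist [-0.09  3.32 -0.21]
```

View pics/w15.png

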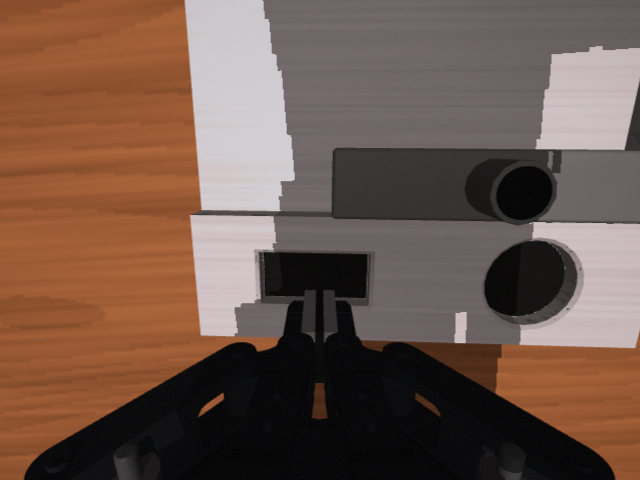

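A good view: the block edge runs (192,212)–(333,216), the head's far edge (333,217)–(640,222), and both nests are clear. Measuring.

Run:
```python
from h import *
s=r.get_state();c=optics.camera("wrist");im=c["color"][:,:,::-1].copy()
cv2.imwrite("pics/w15c.png",cv2.convertScaleAbs(cv2.resize(im[140:350,180:440],None,fx=3,fy=2.8,interpolation=cv2.INTER_CUBIC),alpha=1.4,beta=25))
cv2.imwrite("pics/w15d.png",cv2.convertScaleAbs(cv2.resize(im[140:350,440:640],None,fx=3,fy=2.8,interpolation=cv2.INTER_CUBIC),alpha=1.4,beta=25))
```

```text
(no output)
```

View pics/w15c.png

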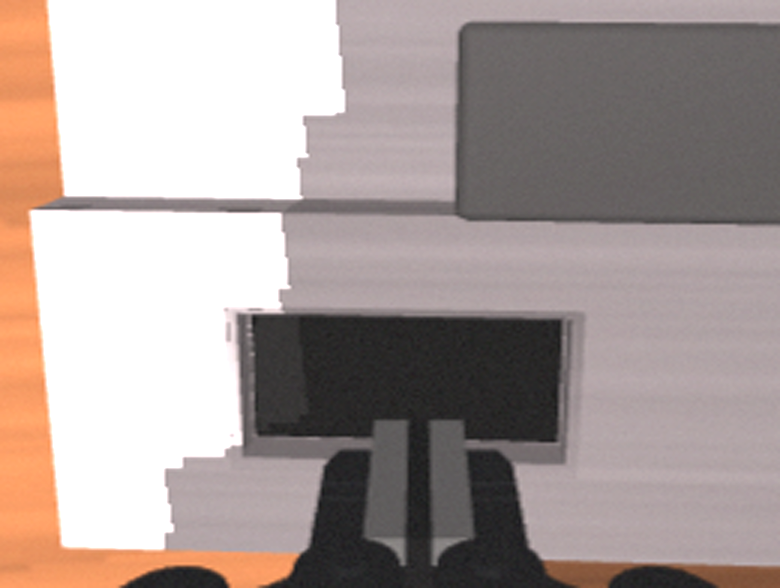

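View pics/w15d.png

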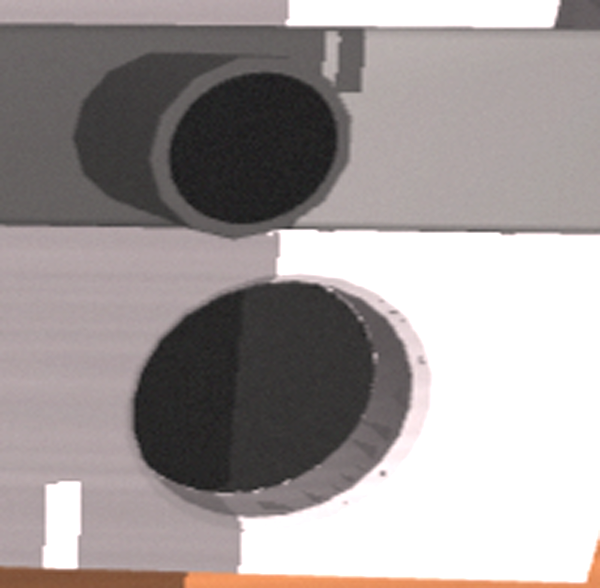

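Run:
```python
from h import *
s=r.get_state();c=optics.camera("wrist")
A=lambda x,y:(180+x/3,140+y/2.8)
D=lambda x,y:(440+x/3,140+y/2.8)
g=lambda uv,z:cast(c,uv,z,s)[:,:2]
def tf(P):
    d=P-TO;cc,q=np.cos(TY),np.sin(TY);return np.c_[cc*d[:,0]+q*d[:,1],-q*d[:,0]+cc*d[:,1]]*1000
print("block edge (30)",tf(g([A(31,209),A(455,215)],.022)))
print("head far(30), near(-4)",tf(g([A(465,219),D(590,233),A(465,23),D(590,29)],.030)))
print("head right end (-46)",tf(g([A(457,120)],.030)))
print("oblong floor",tf(g([A(257,436),A(563,443)],.010)),"rim top",tf(g([A(243,314),A(572,318),A(565,460),A(243,452)],.021)))
print("round rim l,r,t,b",tf(g([D(133,405),D(412,370),D(290,278),D(250,517)],.021)))
print("socket top (13,29)",tf(g([D(250,145)],.058)))
```

```text
block edge (30) [[  30.2272 -118.3922]
 [  30.7858  -44.4186]]
head far(30), near(-4) [[ 29.9924 -42.7143]
 [ 31.2511 100.0671]
 [ -3.219  -43.0802]
 [ -2.1478  92.6522]]
head right end (-46) [[ 12.8031 -44.1792]]
oblong floor [[ 80.5803 -83.009 ]
 [ 80.9982 -23.1433]] rim top [[ 50.5278 -82.1594]
 [ 50.5677 -23.6321]
 [ 79.6964 -23.8371]
 [ 79.1918 -83.3991]]
round rim l,r,t,b [[67.0695 37.2677]
 [59.2811 83.9159]
 [41.8421 60.571 ]
 [90.0413 60.8815]]
socket top (13,29) [[13.5755 30.5586]]
```

The head is flush: its far edge matches the block edge within 0.5 mm and 0.002 rad, and its right end is at home. The nests agree with the refined tray frame. Next I'll dip into the oblong nest to take out the lean.

```bash
sed -i 's/^TO=.*/TO=np.array([.5639,.0472]);TY=-.0755/' h.py
python3 - <<'E'
from h import *
rem([*tray(.065,-.055),.0145],JY)
E
```

```text
tcp [ 0.6282 -0.0104  0.0474] toolx [ 0.9952 -0.0736 -0.0649] tooly [-0.068  -0.0403 -0.9969] jaw [ 0.0707  0.9965 -0.0451] t 19.0 w -7.442875742924727e-05 F [-0.4724 -0.4609  0.1312] j6 -1.462976507197702
shift cm [-0.13  3.31 -0.09]
twist 0.005 alt -3.137
shift cm after twist [-0.13  3.31 -0.09]
```

Call:
apply_moves([
  {"linear": [0, 0.8, -0.03], "twist": 0},
  {"linear": [0, 1.2, -0.03], "twist": 0},
  {"linear": [0, 1.0, 0], "twist": 0},
  {"linear": [0, 0.4, 0], "twist": 0},
  {"linear": [-0.4, 0, 0], "twist": 0},
  {"linear": [-0.5, 0, 0], "twist": 0},
  {"linear": [-0.5, 0, 0], "twist": 0},
  {"linear": [-0.5, 0, 0], "twist": 0},
  {"linear": [-0.5, 0, 0], "twist": 0},
  {"linear": [-0.5, 0, 0], "twist": 0},
])

```text
clock: 20.25
tcp_pos: [0.62, -0.0116, 0.0161]
ee_rot: [0.721, -0.03, 0.019, -0.692]
contact_force: [14.7, -2.4, -10.9]
width: -0.0001
```

Run:
```python
from h import *
rem([*tray(.065,-.055),.0145],JY)
```

```text
tcp [ 0.62   -0.0116  0.0161] toolx [ 0.9974 -0.0708 -0.0142] tooly [-0.0172 -0.0417 -0.999 ] jaw [ 0.0701  0.9966 -0.0428] t 20.25 w -0.0001277195427519362 F [ 14.6836  -2.3729 -10.8586] j6 -1.4555414534824989
shift cm [ 0.46  0.16 -0.06]
twist 0.005 alt -3.136
shift cm after twist [ 0.46  0.16 -0.05]
```

Call:
apply_moves([
  {"linear": [-0.4, 0, 0], "twist": 0},
  {"linear": [0.2, 0, -0.7], "twist": 0},
  {"linear": [0, 0, -0.7], "twist": 0},
  {"linear": [0, 0, -0.5], "twist": 0},
  {"linear": [0, 0, -0.5], "twist": 0},
  {"linear": [0, 0, -0.5], "twist": 0},
  {"linear": [0, 0, -0.5], "twist": 0},
  {"linear": [0, 0, -0.5], "twist": 0},
  {"linear": [0, 0, -0.5], "twist": 0},
  {"linear": [0, 0, -0.5], "twist": 0},
])

```text
clock: 21.5
tcp_pos: [0.6191, -0.0383, 0.0188]
ee_rot: [0.71, -0.031, 0.028, -0.703]
contact_force: [2.6, 29.8, -0.7]
width: 0.0001
```

Run:
```python
from h import *
rem([*tray(.065,-.055),.0145],JY)
```

```text
tcp [ 0.6191 -0.0383  0.0188] toolx [ 0.9965 -0.0833 -0.0051] tooly [-0.0058 -0.0084 -0.9999] jaw [ 0.0832  0.9965 -0.0089] t 21.5 w 0.00012823189959948393 F [ 2.6098 29.7844 -0.7239] j6 -1.5377525710707194
shift cm [0.33 0.41 2.62]
twist -0.008 alt 3.134
shift cm after twist [0.35 0.41 2.62]
```

The lean is now under 0.01 rad and the touch points match the nest walls. Now the knob.

Run:
```python
from h import *
rem([.575,-.308,.13],JY)
```

```text
tcp [ 0.6191 -0.0383  0.0188] toolx [ 0.9965 -0.0833 -0.0051] tooly [-0.0058 -0.0084 -0.9999] jaw [ 0.0832  0.9965 -0.0089] t 21.5 w 0.00012823189959948393 F [ 2.6098 29.7844 -0.7239] j6 -1.5377525710707194
shift cm [ -2.2  -10.86 -27.34]
twist -0.008 alt 3.134
shift cm after twist [ -2.42 -10.86 -27.32]
```

Call:
apply_moves([
  {"linear": [0.2, 0, 0.6], "twist": 0},
  {"linear": [0, -3.0, 0], "twist": -0.008},
  {"linear": [0, -4.5, -1], "twist": 0},
  {"linear": [-0.3, -3.5, -4.5], "twist": 0},
  {"linear": [-0.5, -0.5, -5.5], "twist": 0},
  {"linear": [-0.5, 0, -5.5], "twist": 0},
  {"linear": [-0.5, 0, -5.5], "twist": 0},
  {"linear": [-0.5, 0, -5.0], "twist": 0},
  {"linear": [0, 0, 0], "twist": 0},
  {"linear": [0, 0, 0], "twist": 0},
], fingers=65)

```text
clock: 22.75
tcp_pos: [0.5755, -0.3031, 0.1386]
ee_rot: [0.708, -0.029, 0.022, -0.705]
contact_force: [0.3, 0.3, 0.8]
width: 0.0554
```

Run:
```python
from h import *
rem([.545,-.308,.022],JY)
c=optics.camera("wrist");cv2.imwrite("pics/w16.png",c["color"][:,:,::-1])
```

```text
tcp [ 0.5755 -0.3031  0.1386] toolx [ 0.9973 -0.0731 -0.0101] tooly [-0.0104 -0.0039 -0.9999] jaw [ 0.073   0.9973 -0.0046] t 22.75 w 0.055352581886272484 F [0.2696 0.2873 0.7819] j6 -1.9751580009763732
shift cm [-2.89 11.7  -0.66]
twist 0.002 alt -3.139
shift cm after twist [-2.89 11.7  -0.67]
```

View pics/w16.png

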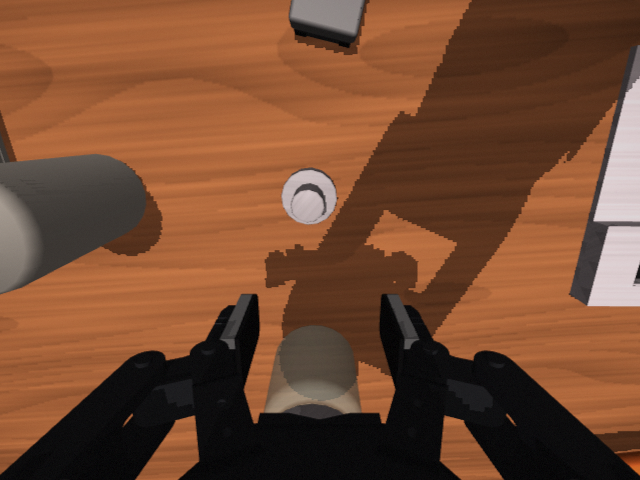

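The knob's stem top is at (309,206) and its foot disc at (310,196); the jar is clear behind.

Run:
```python
from h import *
s=r.get_state();c=optics.camera("wrist")
P=cast(c,(309,206),.050,s)[0];Q=cast(c,(309.5,196.5),.018,s)[0];J=cast(c,[(270,405),(312,323)],.0,s);print(P,Q,J)
rem([*((P+Q)/2)[:2],.024],JY)
```

```text
[ 0.5466 -0.3067  0.05  ] [ 0.5458 -0.3073  0.018 ] [[ 0.7612 -0.3659  0.    ]
 [ 0.6688 -0.3154  0.    ]]
tcp [ 0.5759 -0.3024  0.1387] toolx [ 0.9974 -0.0717 -0.01  ] tooly [-0.0103 -0.0041 -0.9999] jaw [ 0.0716  0.9974 -0.0049] t 22.85 w 0.05561617099808915 F [-0.7898  0.6797 -0.35  ] j6 -1.9751810066415374
shift cm [-2.81 11.5  -0.61]
twist 0.004 alt -3.138
shift cm after twist [-2.81 11.5  -0.62]
```

Call:
apply_moves([
  {"linear": [-1.5, 1.0, -0.3], "twist": 0},
  {"linear": [-1.4, 2.0, -0.4], "twist": 0},
  {"linear": [0, 3.0, 0], "twist": 0},
  {"linear": [0, 2.5, 0], "twist": 0},
  {"linear": [0, 1.5, 0], "twist": 0},
  {"linear": [0, 0.9, 0], "twist": 0},
  {"linear": [0, 0.4, 0], "twist": 0},
  {"linear": [0, 0, 0], "twist": 0},
  {"linear": [0, 0, 0], "twist": 0},
  {"linear": [0, 0, 0], "twist": 0},
])

```text
clock: 24.1
tcp_pos: [0.5418, -0.3025, 0.0225]
ee_rot: [0.708, -0.026, 0.019, -0.705]
contact_force: [-1.0, 0.1, 0.7]
width: 0.0556
```

Run:
```python
from h import *
rem([.546,-.307,.024],JY)
c=optics.camera("wrist");cv2.imwrite("pics/w17.png",c["color"][:,:,::-1])
```

```text
tcp [ 0.5418 -0.3025  0.0225] toolx [ 0.9979 -0.0637 -0.0105] tooly [-0.0107 -0.0041 -0.9999] jaw [ 0.0637  0.998  -0.0047] t 24.1 w 0.05557062658913758 F [-1.0381  0.0624  0.6841] j6 -2.004746759535908
shift cm [ 0.44 -0.15 -0.43]
twist 0.012 alt -3.13
shift cm after twist [ 0.45 -0.15 -0.42]
```

View pics/w17.png

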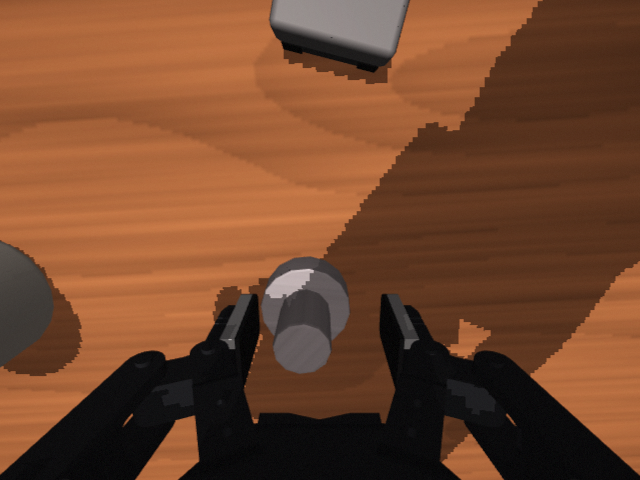

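Call:
apply_moves([
  {"linear": [0.3, -0.1, -0.3], "twist": 0.012},
  {"linear": [0.2, -0.05, -0.2], "twist": 0},
  {"linear": [0, 0, 0], "twist": 0},
  {"linear": [0, 0, 0], "twist": 0},
  {"linear": [0, 0, 0], "twist": 0},
  {"linear": [0, 0, 0], "twist": 0},
  {"linear": [0, 0, 0], "twist": 0},
  {"linear": [0, 0, 0], "twist": 0},
  {"linear": [0, 0, 0], "twist": 0},
  {"linear": [0, 0, 0], "twist": 0},
], fingers=0, force=50)

```text
clock: 25.4
tcp_pos: [0.5472, -0.3085, 0.0247]
ee_rot: [0.708, -0.031, 0.024, -0.705]
contact_force: [0.7, 1.1, 0.4]
width: 0.0226
```

Run:
```python
from h import *
rem([*tray(.065,.060),.10],JY)
c=optics.camera("wrist");cv2.imwrite("pics/w18.png",c["color"][:,:,::-1])
```

```text
tcp [ 0.5472 -0.3085  0.0247] toolx [ 0.997  -0.0768 -0.0094] tooly [-0.0098 -0.0046 -0.9999] jaw [ 0.0767  0.997  -0.0053] t 25.4 w 0.02261739888449047 F [0.6656 1.0601 0.4156] j6 -1.9961207418794362
shift cm [ 5.35 -7.8  41.56]
twist -0.001 alt 3.14
shift cm after twist [ 5.41 -7.8  41.55]
```

View pics/w18.png

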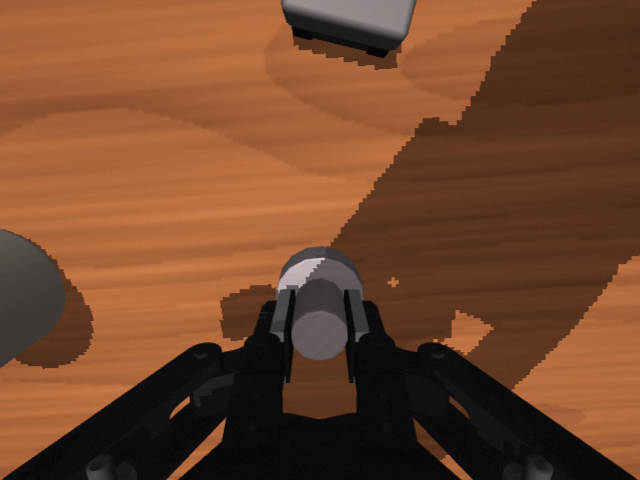

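Knob gripped and centred between the pads. Lifting and carrying it to the round nest.

Call:
apply_moves([
  {"linear": [0, -2.5, 0], "twist": 0},
  {"linear": [0, -4.0, 1.5], "twist": 0},
  {"linear": [0.5, -1.5, 4.5], "twist": 0},
  {"linear": [0.8, 0, 5.5], "twist": 0},
  {"linear": [0.8, 0, 5.5], "twist": 0},
  {"linear": [0.8, 0, 5.5], "twist": 0},
  {"linear": [0.8, 0, 5.5], "twist": 0},
  {"linear": [0.8, 0, 5.5], "twist": 0},
  {"linear": [0.8, 0, 5.0], "twist": 0},
  {"linear": [0, 0, 2.0], "twist": 0},
])

```text
clock: 26.7
tcp_pos: [0.6339, 0.1024, 0.1035]
ee_rot: [0.708, -0.032, 0.025, -0.705]
contact_force: [-0.2, -0.5, -1.2]
width: 0.0222
```

Run:
```python
from h import *
rem([*tray(.065,.060),.055],JY)
c=optics.camera("wrist");cv2.imwrite("pics/w19.png",c["color"][:,:,::-1])
```

```text
tcp [0.6339 0.1024 0.1035] toolx [ 0.9967 -0.0809 -0.0101] tooly [-0.0104 -0.0035 -0.9999] jaw [ 0.0809  0.9967 -0.0044] t 26.7 w 0.02220307034291781 F [-0.2333 -0.521  -1.1991] j6 -1.3296844017679126
shift cm [-0.01  4.85 -0.01]
twist -0.005 alt 3.136
shift cm after twist [-0.01  4.85 -0.01]
```

View pics/w19.png

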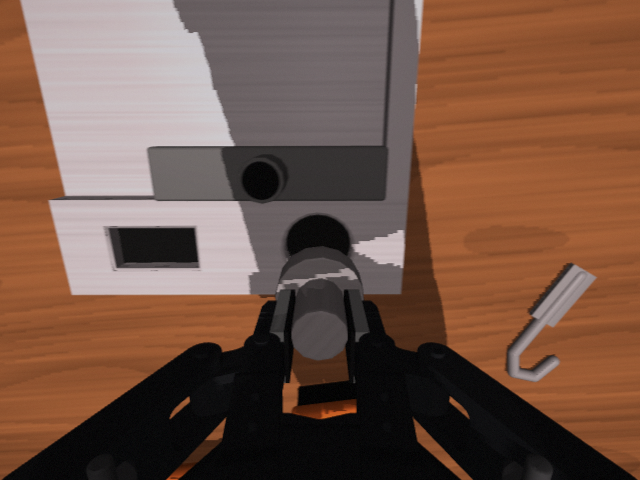

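Run:
```python
from h import *
s=r.get_state();c=optics.camera("wrist");im=c["color"][:,:,::-1]
z=s["tcp_pos"][2]-.0247
print("stem top",cast(c,(320.5,336),z+.05,s), "foot top l/r", cast(c,[(279,280),(361,280)],z+.018,s))
def tf(P):
    d=P[:,:2]-TO;cc,q=np.cos(TY),np.sin(TY);return np.c_[cc*d[:,0]+q*d[:,1],-q*d[:,0]+cc*d[:,1]]*1000
print("rim l r t",tf(cast(c,[(286,240),(353,240),(319,213.5)],.022,s)),"tcp",tf(s["tcp_pos"][None]))
print("oblong rim", tf(cast(c,[(105,227),(199,228)],.022,s)),"head r/l",tf(cast(c,[(151,175),(388,175)],.03,s)), "block",tf(cast(c,[(51,200),(400,201)],.022,s)),"headfar",tf(cast(c,[(156,199.5),(385,200)],.030,s)))
cv2.imwrite("pics/w19c.png",cv2.convertScaleAbs(cv2.resize(im[190:370,230:420],None,fx=4,fy=3.3,interpolation=cv2.INTER_CUBIC),alpha=1.5,beta=25))
```

```text
stem top [[0.6339 0.1059 0.1287]] foot top l/r [[0.6224 0.0868 0.0967]
 [0.6255 0.1261 0.0967]]
rim l r t [[58.9091 40.0154]
 [59.0923 86.3898]
 [40.2172 62.9623]] tcp [[65.3048 61.5855]]
oblong rim [[ 49.0701 -83.7914]
 [ 50.045  -19.345 ]] head r/l [[ 13.028  -42.8392]
 [ 13.7249 106.5469]] block [[  30.2015 -116.3767]
 [  31.9038  117.0699]] headfar [[ 28.6589 -42.0135]
 [ 29.634  105.5049]]
```

View pics/w19c.png

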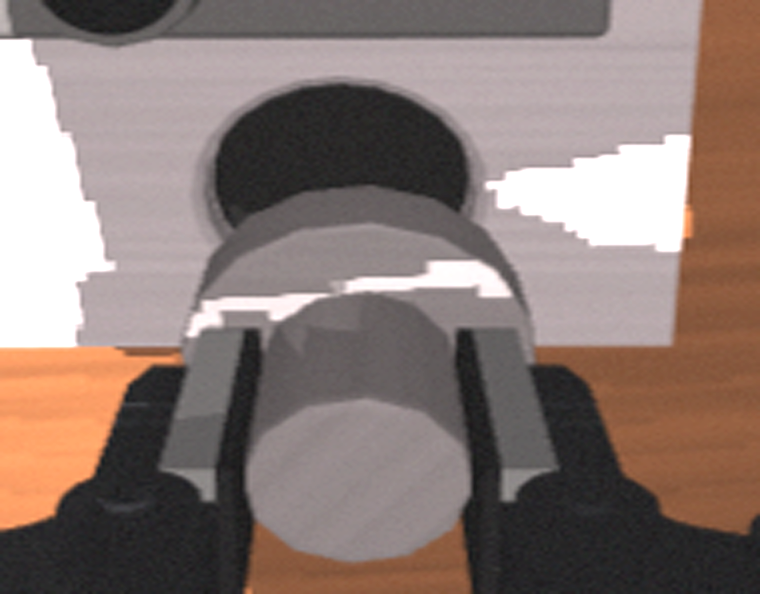

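Call:
apply_moves([
  {"linear": [0, 1.5, -0.1], "twist": 0},
  {"linear": [0, 1.5, 0], "twist": 0},
  {"linear": [0, 1.2, 0], "twist": 0},
  {"linear": [0, 0.3, 0], "twist": 0},
  {"linear": [0, 0, 0], "twist": 0},
  {"linear": [0, 0, 0], "twist": 0},
  {"linear": [0, 0, 0], "twist": 0},
  {"linear": [0, 0, 0], "twist": 0},
  {"linear": [0, 0, 0], "twist": 0},
  {"linear": [0, 0, 0], "twist": 0},
])

```text
clock: 28.05
tcp_pos: [0.6318, 0.0959, 0.055]
ee_rot: [0.708, -0.034, 0.026, -0.705]
contact_force: [-0.3, 0.2, -1.1]
width: 0.022
```

Run:
```python
from h import *
rem([*tray(.065,.060),.035],JY)
c=optics.camera("wrist");im=c["color"][:,:,::-1]
cv2.imwrite("pics/w20.png",im)
cv2.imwrite("pics/w20c.png",cv2.convertScaleAbs(cv2.resize(im[190:370,230:420],None,fx=4,fy=3.3,interpolation=cv2.INTER_CUBIC),alpha=1.5,beta=25))
```

```text
tcp [0.6318 0.0959 0.055 ] toolx [ 0.9963 -0.0845 -0.012 ] tooly [-0.0125 -0.0047 -0.9999] jaw [ 0.0845  0.9964 -0.0058] t 28.05 w 0.022015410721782862 F [-0.2922  0.1722 -1.1019] j6 -1.333948873627438
shift cm [0.11 2.   0.64]
twist -0.009 alt 3.133
shift cm after twist [0.12 2.   0.64]
```

View pics/w20c.png

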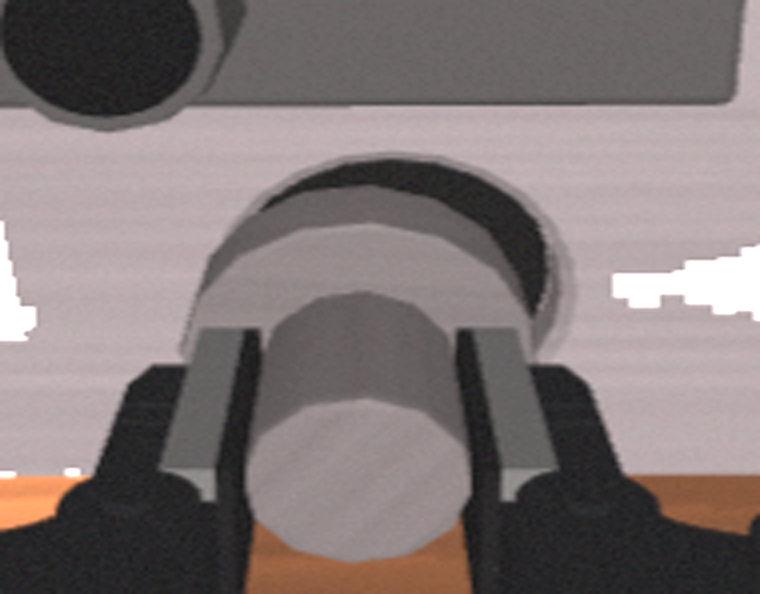

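View pics/w20.png

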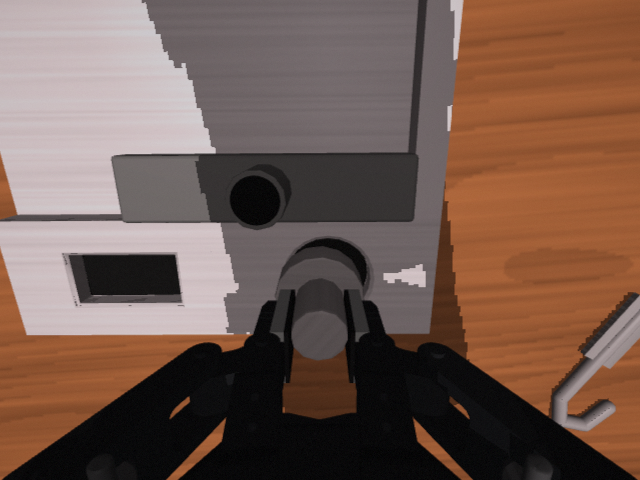

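Run:
```python
from h import *
s=r.get_state();c=optics.camera("wrist");im=c["color"][:,:,::-1]
A=lambda x,y:(230+(x+.5)/4-.5,190+(y+.5)/3.3-.5)
def tf(P):
    P=np.atleast_2d(P);d=P[:,:2]-TO;cc,q=np.cos(TY),np.sin(TY);return np.c_[cc*d[:,0]+q*d[:,1],-q*d[:,0]+cc*d[:,1]]*1000
z=s["tcp_pos"][2]-.0247
print("tcp",tf(s["tcp_pos"]))
print("stem top",tf(cast(c,A(359,480),z+.05,s)),"foot top l/r edges",tf(cast(c,[A(189,330),A(532,330)],z+.018,s)),"foot top near",tf(cast(c,A(367,223),z+.018,s)),"foot bottom near",tf(cast(c,A(367,186),z,s)))
print("rim near",tf(cast(c,A(393,153),.022,s)),"inner right",tf(cast(c,A(560,270),.021,s)))
print("oblong rim l/r/near/far",tf(cast(c,[(64,254),(179,252.5),(130,253),(130,305)],.022,s)))
print("block corner far-left, far right",tf(cast(c,[(430.5,333),(26,334)],.022,s)))
print("head l,r ends",tf(cast(c,[(416,188),(114,188)],.030,s)),"ledge in",tf(cast(c,[(412,150)],.022,s)))
```

```text
tcp [[64.0912 53.644 ]]
stem top [[63.8216 55.5095]] foot top l/r edges [[59.2066 34.7671]
 [59.4584 76.3461]] foot top near [[42.5857 56.4749]] foot bottom near [[43.0588 56.4841]]
rim near [[40.1762 60.0301]] inner right [[61.4857 83.5101]]
oblong rim l/r/near/far [[ 49.5389 -85.9636]
 [ 49.0917 -22.058 ]
 [ 49.2004 -49.2191]
 [ 81.1941 -54.8407]]
block corner far-left, far right [[ 100.7361  120.8512]
 [ 100.1798 -120.7167]]
head l,r ends [[ 13.249  103.4885]
 [ 12.0612 -46.3918]] ledge in [[ -4.5782 102.2461]]
```

Casting rays at rest shows the knob about 4 mm short of the nest centre in y. Comparing the shut fingers with the image centre column, the hand-eye calibration carries a 1.7 mm lateral bias. I've corrected for that and will lower slowly.

```bash
sed -i 's/^TO=.*/TO=np.array([.5639,.0456]);TY=-.0755/' h.py
python3 - <<'E'
from h import *
rem([*tray(.065,.060),.035],JY)
E
```

```text
tcp [0.6318 0.0959 0.055 ] toolx [ 0.9963 -0.0846 -0.0121] tooly [-0.0125 -0.0047 -0.9999] jaw [ 0.0846  0.9964 -0.0057] t 28.15 w 0.0220236451256765 F [ 0.56   -0.0224 -1.7235] j6 -1.333950871968439
shift cm [0.13 2.   0.49]
twist -0.009 alt 3.132
shift cm after twist [0.13 2.   0.49]
```

Call:
apply_moves([
  {"linear": [0.05, 0, 0.3], "twist": 0},
  {"linear": [0, 0, 0.2], "twist": 0},
  {"linear": [0, 0.3, 0], "twist": 0},
  {"linear": [0, 0.3, 0], "twist": 0},
  {"linear": [0, 0, 0], "twist": 0},
  {"linear": [0, 0, 0], "twist": 0},
  {"linear": [0, 0, 0], "twist": 0},
  {"linear": [0, 0, 0], "twist": 0},
  {"linear": [0, 0, 0], "twist": 0},
  {"linear": [0, 0, 0], "twist": 0},
])

```text
clock: 29.4
tcp_pos: [0.6326, 0.1011, 0.0484]
ee_rot: [0.708, -0.034, 0.025, -0.705]
contact_force: [-0.5, 0.5, -0.9]
width: 0.0223
```

Run:
```python
from h import *
rem([*tray(.065,.060),.035],JY)
c=optics.camera("wrist");im=c["color"][:,:,::-1]
cv2.imwrite("pics/w21c.png",cv2.convertScaleAbs(cv2.resize(im[190:370,230:420],None,fx=4,fy=3.3,interpolation=cv2.INTER_CUBIC),alpha=1.5,beta=25))
```

```text
tcp [0.6326 0.1011 0.0484] toolx [ 0.9963 -0.0846 -0.0123] tooly [-0.0127 -0.0048 -0.9999] jaw [ 0.0845  0.9964 -0.0058] t 29.4 w 0.022345769167596424 F [-0.5358  0.4603 -0.9457] j6 -1.3261360019134263
shift cm [ 0.08  1.34 -0.05]
twist -0.009 alt 3.132
shift cm after twist [ 0.08  1.34 -0.05]
```

View pics/w21c.png

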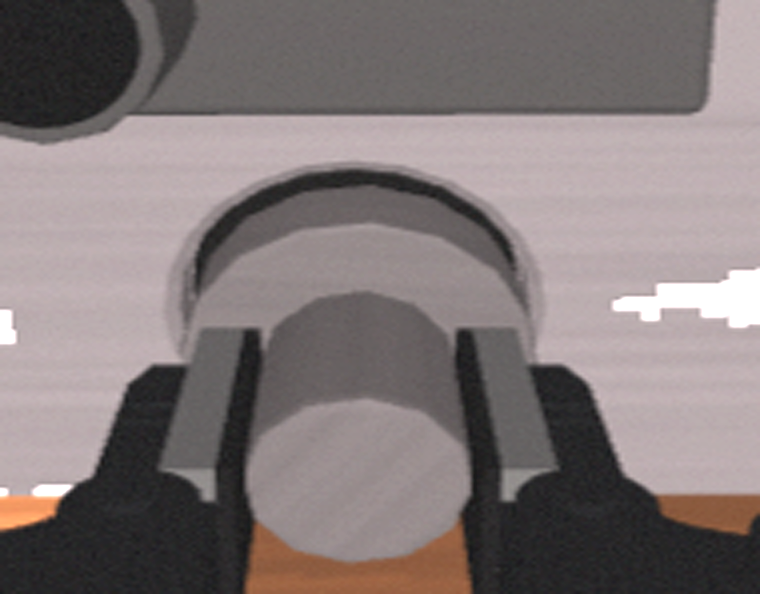

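Knob and nest are concentric to about 1 mm. Final lowering.

Call:
apply_moves([
  {"linear": [0.03, 0.2, -0.08], "twist": 0},
  {"linear": [0, 0.3, 0], "twist": 0},
  {"linear": [0, 0.3, 0], "twist": 0},
  {"linear": [0, 0.3, 0], "twist": 0},
  {"linear": [0, 0.25, 0], "twist": 0},
  {"linear": [0, 0.15, 0], "twist": 0},
  {"linear": [0, 0.1, 0], "twist": 0},
  {"linear": [0, 0, 0], "twist": 0},
  {"linear": [0, 0, 0], "twist": 0},
  {"linear": [0, 0, 0], "twist": 0},
])

```text
clock: 30.7
tcp_pos: [0.6328, 0.1001, 0.0348]
ee_rot: [0.708, -0.034, 0.026, -0.705]
contact_force: [-0.2, -0.8, 0.8]
width: 0.0227
```

Run:
```python
from h import *
rem([*tray(.065,.060),.035],JY)
c=optics.camera("wrist");im=c["color"][:,:,::-1]
cv2.imwrite("pics/w22c.png",cv2.convertScaleAbs(cv2.resize(im[190:370,230:420],None,fx=4,fy=3.3,interpolation=cv2.INTER_CUBIC),alpha=1.5,beta=25))
```

```text
tcp [0.6328 0.1001 0.0348] toolx [ 0.9963 -0.0846 -0.0122] tooly [-0.0127 -0.0048 -0.9999] jaw [ 0.0846  0.9964 -0.0058] t 30.7 w 0.022669161853580342 F [-0.2495 -0.7684  0.7545] j6 -1.3274927430265397
shift cm [ 0.04 -0.02  0.04]
twist -0.009 alt 3.132
shift cm after twist [ 0.04 -0.02  0.04]
```

View pics/w22c.png

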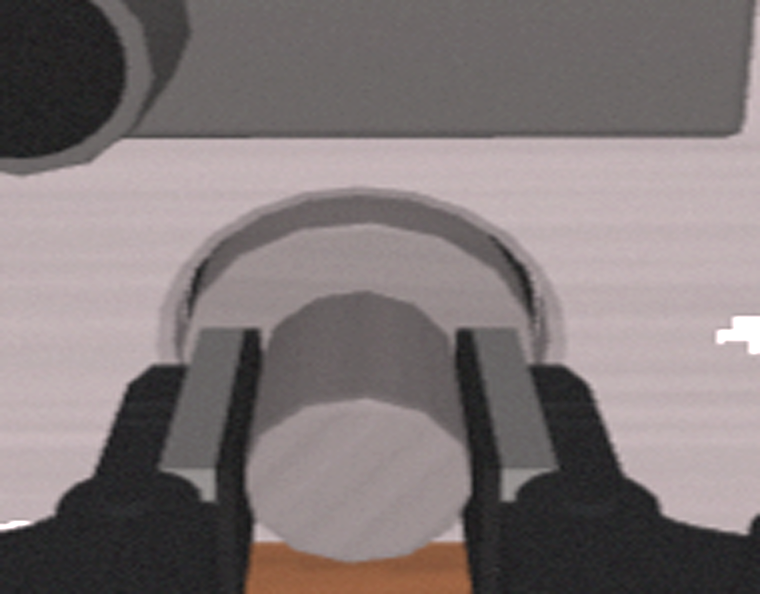

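The knob is down (TCP 34.8 mm against 34.7 expected) and concentric. Releasing it and rising.

Call:
apply_moves([
  {"linear": [0, 0, 0], "twist": 0},
  {"linear": [0, 0, 0], "twist": 0},
  {"linear": [0, 0, 0], "twist": 0},
  {"linear": [0, -0.5, 0], "twist": 0},
  {"linear": [0, -2.0, 0], "twist": 0},
  {"linear": [0, -3.0, 0], "twist": 0},
  {"linear": [0, -3.5, 0], "twist": 0},
  {"linear": [0, -3.0, 0], "twist": 0},
  {"linear": [0, 0, 0], "twist": 0},
  {"linear": [0, 0, 0], "twist": 0},
], fingers=55)

```text
clock: 32.0
tcp_pos: [0.6354, 0.1009, 0.165]
ee_rot: [0.708, -0.033, 0.027, -0.705]
contact_force: [0.3, -0.0, -0.6]
width: 0.047
```

Run:
```python
from h import *
rem([.4535,.2567,.14],-.887)
c=optics.camera("wrist");im=c["color"][:,:,::-1]
cv2.imwrite("pics/w23.png",im)
```

```text
tcp [0.6354 0.1009 0.165 ] toolx [ 0.9964 -0.0846 -0.0078] tooly [-0.0082 -0.0041 -1.    ] jaw [ 0.0845  0.9964 -0.0047] t 32.0 w 0.047028127628321245 F [ 0.315  -0.0165 -0.6229] j6 -1.3279444640405407
shift cm [-19.42   2.59  14.  ]
twist -0.768 alt 2.373
shift cm after twist [-4.24  2.59 23.56]
```

View pics/w23.png

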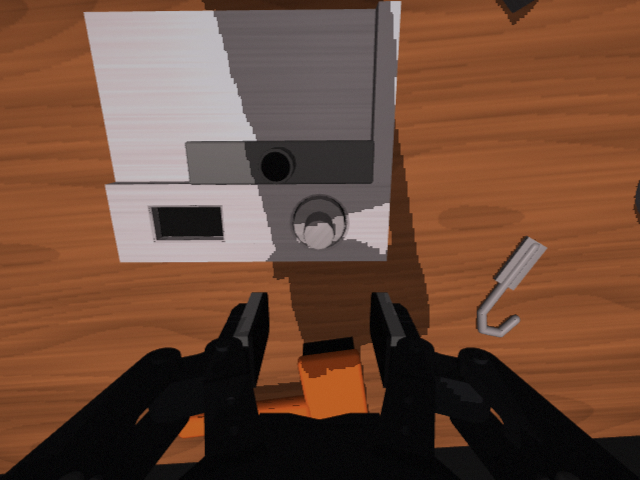

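The knob stands in the round nest at about (318,225) and the head is home. The cassette needs the +2.37 rad twist so the last joint stays in range, so I'll turn while travelling.

Call:
apply_moves([
  {"linear": [-2.0, 0, 1.4], "twist": 0.188},
  {"linear": [-2.2, 0, 1.0], "twist": 0.188},
  {"linear": [-2.4, 0, 0.5], "twist": 0.188},
  {"linear": [-2.5, 0, 0.1], "twist": 0.188},
  {"linear": [-2.4, 0, -0.4], "twist": 0.188},
  {"linear": [-2.3, 0, -0.8], "twist": 0.188},
  {"linear": [-2.1, 0, -1.2], "twist": 0.188},
  {"linear": [-1.9, 0, -1.6], "twist": 0.188},
  {"linear": [-1.5, 0, -1.9], "twist": 0.188},
  {"linear": [-1.1, 0, -2.2], "twist": 0.188},
])

```text
clock: 33.3
tcp_pos: [0.4357, 0.2574, 0.1568]
ee_rot: [-0.401, 0.59, -0.587, 0.383]
contact_force: [1.1, 0.2, 0.1]
width: 0.0473
```

Run:
```python
from h import *
rem([.4535,.2567,.12],-.887)
```

```text
tcp [0.4357 0.2574 0.1568] toolx [-0.3847 -0.9229  0.0184] tooly [-0.0239 -0.01   -0.9997] jaw [ 0.9228 -0.385  -0.0182] t 33.3 w 0.04727197947284224 F [1.0822 0.176  0.128 ] j6 0.9210465055228739
shift cm [-0.68  3.63  1.74]
twist 0.492 alt -2.65
shift cm after twist [-1.42  3.63  1.21]
```

Call:
apply_moves([
  {"linear": [0, 1.0, 0], "twist": 0.164},
  {"linear": [0, 1.0, 0], "twist": 0.164},
  {"linear": [0, 0.5, 0], "twist": 0.164},
  {"linear": [-1.4, 0, 1.2], "twist": 0},
  {"linear": [0, 0, 0], "twist": 0},
  {"linear": [0, 0, 0], "twist": 0},
  {"linear": [0, 0, 0], "twist": 0},
  {"linear": [0, 0, 0], "twist": 0},
  {"linear": [0, 0, 0], "twist": 0},
  {"linear": [0, 0, 0], "twist": 0},
], fingers=65)

```text
clock: 34.55
tcp_pos: [0.4509, 0.2561, 0.1274]
ee_rot: [0.247, -0.666, 0.668, -0.224]
contact_force: [-0.2, 0.3, -0.0]
width: 0.0556
```

Run:
```python
from h import *
rem([.4535,.2567,.024],-.887)
c=optics.camera("wrist");im=c["color"][:,:,::-1]
cv2.imwrite("pics/w24.png",im)
```

```text
tcp [0.4509 0.2561 0.1274] toolx [-0.7781 -0.6273  0.032 ] tooly [-0.0302 -0.0135 -0.9995] jaw [ 0.6274 -0.7787 -0.0084] t 34.55 w 0.05560289886557024 F [-0.2083  0.2511 -0.0022] j6 1.4016616810218463
shift cm [-0.57 10.32  0.2 ]
twist -0.006 alt 3.136
shift cm after twist [-0.57 10.32  0.2 ]
```

View pics/w24.png

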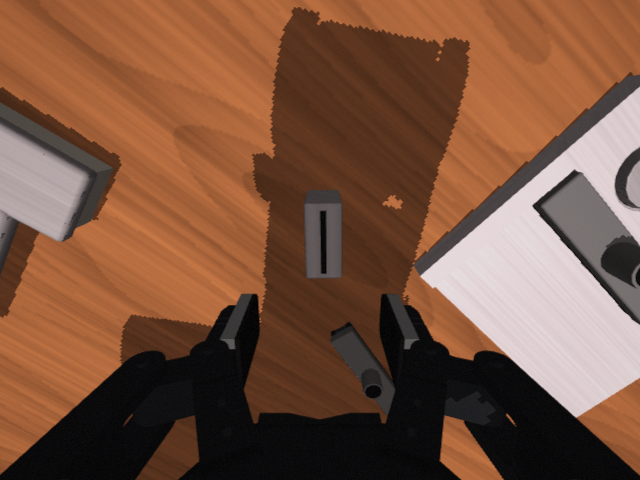

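The cassette is squarely aligned in view at (323,240). Measuring it.

```bash
sed -i 's/H=c\["hand_eye"\];/H=c["hand_eye"].copy();H[2,3]-=.0017;/' h.py
python3 - <<'E'
from h import *
s=r.get_state();c=optics.camera("wrist");im=c["color"][:,:,::-1]
P=cast(c,[(306,204),(341,203.5),(341.5,277),(307,278)],.046,s);print(P,P.mean(0),np.linalg.norm(P[1]-P[0]),np.linalg.norm(P[2]-P[1]))
d=P[2]-P[1];print(np.arctan2(d[1],d[0])%np.pi); d=P[3]-P[0];print(np.arctan2(d[1],d[0])%np.pi)
rem([*P.mean(0)[:2],.023],.684-np.pi/2)
E
```

```text
[[0.4674 0.2845 0.046 ]
 [0.4823 0.2666 0.046 ]
 [0.4411 0.2314 0.046 ]
 [0.4248 0.2501 0.046 ]] [0.4539 0.2581 0.046 ] 0.023297549985848254 0.054204558271069014
0.7071175572477779
0.6786077987547641
tcp [0.4509 0.2561 0.1273] toolx [-0.7781 -0.6273  0.0321] tooly [-0.0303 -0.0136 -0.9994] jaw [ 0.6274 -0.7787 -0.0084] t 34.65 w 0.055557605697403686 F [-0.6712  0.3169  0.6281] j6 1.4017117452954049
shift cm [-0.69 10.41  0.11]
twist -0.006 alt 3.136
shift cm after twist [-0.69 10.41  0.12]
```

Call:
apply_moves([
  {"linear": [-0.3, 2.0, 0.05], "twist": 0},
  {"linear": [-0.4, 2.5, 0.06], "twist": 0},
  {"linear": [0, 2.5, 0], "twist": 0},
  {"linear": [0, 1.6, 0], "twist": 0},
  {"linear": [0, 0.9, 0], "twist": 0},
  {"linear": [0, 0.5, 0], "twist": 0},
  {"linear": [0, 0.2, 0], "twist": 0},
  {"linear": [0, 0, 0], "twist": 0},
  {"linear": [0, 0, 0], "twist": 0},
  {"linear": [0, 0, 0], "twist": 0},
])

```text
clock: 35.9
tcp_pos: [0.4566, 0.2599, 0.0248]
ee_rot: [0.245, -0.666, 0.667, -0.226]
contact_force: [0.3, -0.4, -0.7]
width: 0.0559
```

Run:
```python
from h import *
rem([.4539,.2578,.023],.684-np.pi/2)
c=optics.camera("wrist");im=c["color"][:,:,::-1]
cv2.imwrite("pics/w25.png",im)
```

```text
tcp [0.4566 0.2599 0.0248] toolx [-0.778  -0.6277  0.026 ] tooly [-0.0249 -0.0105 -0.9996] jaw [ 0.6277 -0.7784 -0.0074] t 35.9 w 0.05588793857450014 F [ 0.3042 -0.3808 -0.7106] j6 1.4009641035541187
shift cm [ 0.34  0.19 -0.01]
twist -0.005 alt 3.136
shift cm after twist [ 0.34  0.19 -0.01]
```

View pics/w25.png

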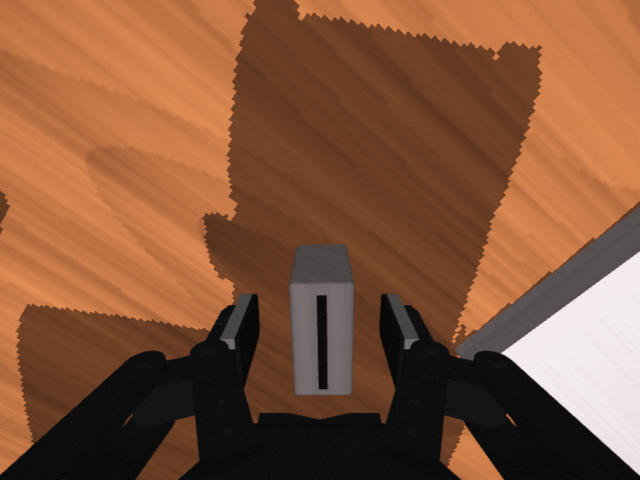

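Call:
apply_moves([
  {"linear": [0.3, 0.15, 0], "twist": 0},
  {"linear": [0.1, 0, 0], "twist": 0},
  {"linear": [0, 0, 0], "twist": 0},
  {"linear": [0, 0, 0], "twist": 0},
  {"linear": [0, 0, 0], "twist": 0},
  {"linear": [0, 0, 0], "twist": 0},
  {"linear": [0, 0, 0], "twist": 0},
  {"linear": [0, 0, 0], "twist": 0},
  {"linear": [0, 0, 0], "twist": 0},
  {"linear": [0, 0, 0], "twist": 0},
], fingers=0, force=50)

```text
clock: 37.2
tcp_pos: [0.4534, 0.2572, 0.0236]
ee_rot: [0.245, -0.666, 0.667, -0.226]
contact_force: [-1.1, -0.0, 1.1]
width: 0.0251
```

Run:
```python
from h import *
s=r.get_state();rem([*tray(.065,-.055),.11],JX)
c=optics.camera("wrist");im=c["color"][:,:,::-1]
cv2.imwrite("pics/w26.png",im)
```

```text
tcp [0.4534 0.2572 0.0236] toolx [-0.7781 -0.6277  0.0257] tooly [-0.0246 -0.0104 -0.9996] jaw [ 0.6277 -0.7784 -0.0073] t 37.2 w 0.025145479081616982 F [-1.1079 -0.0355  1.0845] j6 1.3996280671170775
shift cm [ 3.94 -8.77 31.8 ]
twist -0.817 alt 2.325
shift cm after twist [25.87 -8.77 18.9 ]
```

View pics/w26.png

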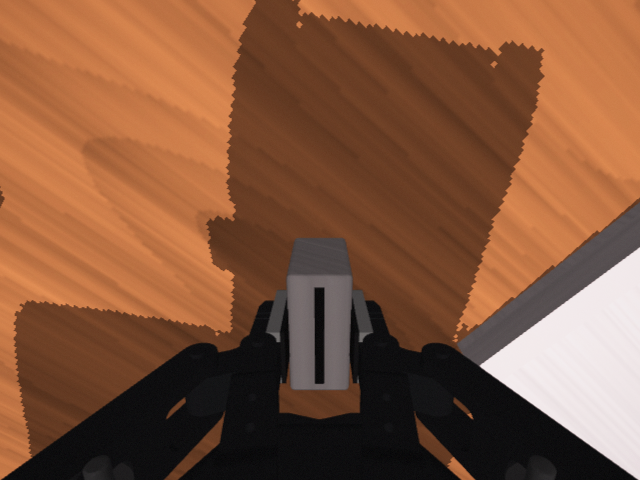

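Cassette gripped. Lifting, carrying it over and turning it to the tray.

Call:
apply_moves([
  {"linear": [0, -3.0, 0], "twist": 0},
  {"linear": [0, -5.0, 0], "twist": 0},
  {"linear": [0.6, -1.2, 4.9], "twist": -0.163},
  {"linear": [1.4, 0, 4.8], "twist": -0.163},
  {"linear": [2.2, 0, 4.5], "twist": -0.163},
  {"linear": [2.9, 0, 4.1], "twist": -0.163},
  {"linear": [3.5, 0, 3.6], "twist": -0.163},
  {"linear": [4.0, 0, 3.0], "twist": 0},
  {"linear": [1.0, 0, 0.7], "twist": 0},
  {"linear": [0, 0, 0], "twist": 0},
])

```text
clock: 38.5
tcp_pos: [0.6281, -0.0124, 0.1163]
ee_rot: [-0.497, 0.515, -0.509, 0.479]
contact_force: [-0.2, -0.1, -1.7]
width: 0.0253
```

Call:
apply_moves([
  {"linear": [0, 0, 0], "twist": 0},
  {"linear": [0, 0, 0], "twist": 0},
  {"linear": [0, 0, 0], "twist": 0},
  {"linear": [0, 0, 0], "twist": 0},
  {"linear": [0, 0, 0], "twist": 0},
  {"linear": [0, 0, 0], "twist": 0},
  {"linear": [0, 0, 0], "twist": 0},
  {"linear": [0, 0, 0], "twist": 0},
  {"linear": [0, 0, 0], "twist": 0},
  {"linear": [0, 0, 0], "twist": 0},
])

```text
clock: 39.75
tcp_pos: [0.626, -0.0085, 0.1162]
ee_rot: [-0.498, 0.515, -0.507, 0.479]
contact_force: [-0.0, 0.4, -1.4]
width: 0.0254
```

Run:
```python
from h import *
rem([*tray(.065,-.055),.060],JX)
c=optics.camera("wrist");im=c["color"][:,:,::-1]
cv2.imwrite("pics/w27.png",im)
```

```text
tcp [ 0.626  -0.0085  0.1162] toolx [-0.0449 -0.9989  0.0113] tooly [-0.0263 -0.0101 -0.9996] jaw [ 0.9986 -0.0451 -0.0258] t 39.75 w 0.025382151106272607 F [-0.0323  0.419  -1.3538] j6 0.0418790988853437
shift cm [0.5  5.63 0.03]
twist 0.03 alt -3.111
shift cm after twist [0.5  5.63 0.05]
```

View pics/w27.png

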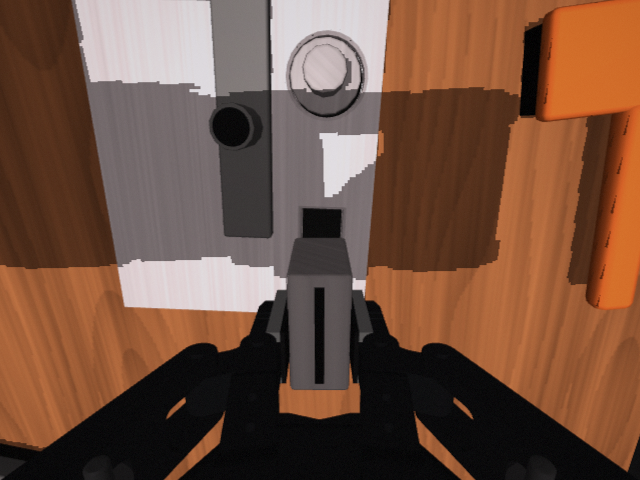

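```bash
cat >> h.py <<'E'
def tf(P):
    P=np.atleast_2d(P);d=P[:,:2]-TO;cc,q=np.cos(TY),np.sin(TY);return np.c_[cc*d[:,0]+q*d[:,1],-q*d[:,0]+cc*d[:,1]]*1000
E
python3 - <<'E'
from h import *
s=r.get_state();c=optics.camera("wrist")
z=s["tcp_pos"][2]-.0236
print("tcp",tf(s["tcp_pos"]))
T=cast(c,[(289,276),(349.5,274),(348.5,388),(291,388)],z+.046,s);print("cass top",tf(T),tf(T).mean(0))
Bt=cast(c,[(294,238),(344,238)],z,s);print("bottom edge",tf(Bt))
print("oblong rim",tf(cast(c,[(302,207),(341,207.5)],.022,s)),"round rim l r t b",tf(cast(c,[(287,74),(367,73),(327,31),(327,116)],.022,s)))
print("block near edge",tf(cast(c,[(271,10),(273,230)],.022,s)))
E
```

```text
tcp [[ 65.9659 -49.3069]]
cass top [[ 53.1621 -22.219 ]
 [ 76.3564 -20.3839]
 [ 79.1358 -74.3799]
 [ 54.1594 -75.7436]] [ 65.7034 -48.1816]
bottom edge [[ 50.6842 -22.285 ]
 [ 76.2744 -21.2727]]
oblong rim [[ 49.6063 -22.7931]
 [ 77.2285 -22.1334]] round rim l r t b [[38.9092 62.4627]
 [89.0216 64.4097]
 [63.1545 86.7266]
 [65.0039 38.3956]]
block near edge [[ 29.3229  96.848 ]
 [ 28.7504 -40.6843]]
```

Call:
apply_moves([
  {"linear": [0.4, 1.5, -0.05], "twist": 0.03},
  {"linear": [0.1, 2.0, -0.05], "twist": 0},
  {"linear": [0, 1.5, 0], "twist": 0},
  {"linear": [0, 0.5, 0], "twist": 0},
  {"linear": [0, 0.2, 0], "twist": 0},
  {"linear": [0, 0, 0], "twist": 0},
  {"linear": [0, 0, 0], "twist": 0},
  {"linear": [0, 0, 0], "twist": 0},
  {"linear": [0, 0, 0], "twist": 0},
  {"linear": [0, 0, 0], "twist": 0},
])

```text
clock: 41.1
tcp_pos: [0.6237, -0.0148, 0.0568]
ee_rot: [-0.488, 0.523, -0.516, 0.471]
contact_force: [-0.2, -0.3, -0.4]
width: 0.0256
```

Run:
```python
from h import *
s=r.get_state();rem([*tray(.065,-.055),.0345],JX);print(tf(s["tcp_pos"]))
c=optics.camera("wrist");im=c["color"][:,:,::-1]
cv2.imwrite("pics/w28c.png",cv2.convertScaleAbs(cv2.resize(im[180:400,220:420],None,fx=3.5,fy=2.7,interpolation=cv2.INTER_CUBIC),alpha=1.5,beta=25))
cv2.imwrite("pics/s28.png",cv2.resize(optics.camera("scene")["color"][180:300,260:400,::-1],None,fx=5,fy=5,interpolation=cv2.INTER_CUBIC))
```

```text
tcp [ 0.6237 -0.0148  0.0568] toolx [-0.0797 -0.9967  0.0122] tooly [-0.0245 -0.0103 -0.9996] jaw [ 0.9965 -0.08   -0.0236] t 41.1 w 0.025644592707212168 F [-0.2453 -0.2872 -0.4394] j6 0.06920176409644563
shift cm [-0.1   2.22  0.13]
twist -0.005 alt 3.137
shift cm after twist [-0.1   2.22  0.13]
[[ 64.1825 -55.6944]]
```

View pics/w28c.png

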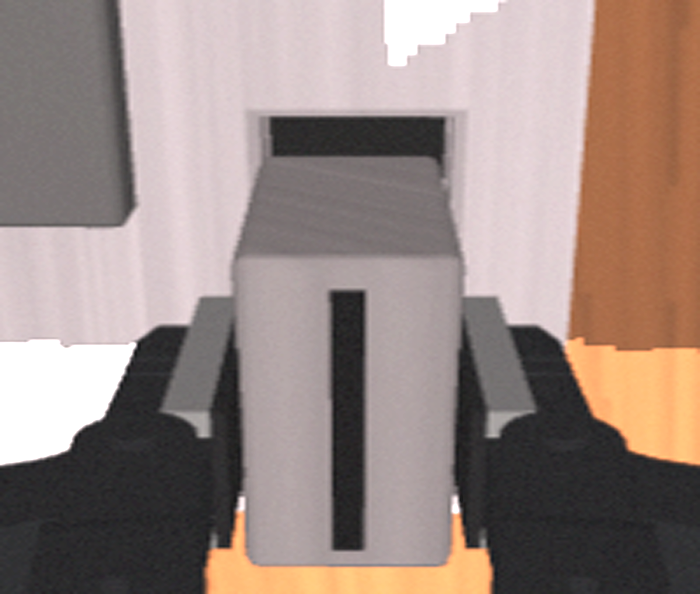

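View pics/s28.png

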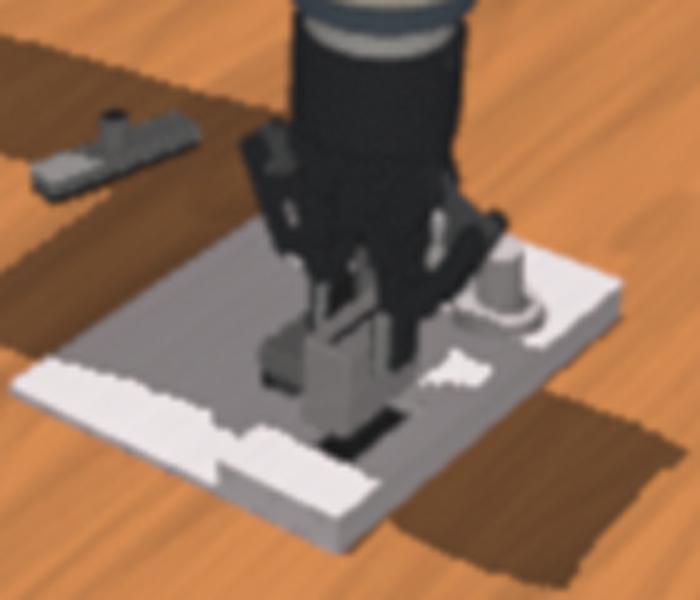

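Run:
```python
from h import *
s=r.get_state();c=optics.camera("wrist")
A=lambda x,y:(220+(x+.5)/3.5-.5,180+(y+.5)/2.7-.5)
z=s["tcp_pos"][2]-.0236
print("tcp",tf(s["tcp_pos"]))
print("cass bottom",tf(cast(c,[A(264,157),A(440,157)],z,s)),"cass top",tf(cast(c,[A(236,256),A(463,256),A(452,563),A(247,563)],z+.046,s)).mean(0))
print("rim outer, inner",tf(cast(c,[A(249,112),A(466,112)],.022,s)),"floor",tf(cast(c,[A(271,117),A(445,117)],.021,s)))
print("block near/far",tf(cast(c,[A(127,224),A(568,338)],.022,s)))
```

```text
tcp [[ 64.1642 -55.7157]]
cass bottom [[ 50.3924 -28.0624]
 [ 76.134  -27.9645]] cass top [ 63.8405 -54.491 ]
rim outer, inner [[ 47.2302 -22.3311]
 [ 80.53   -22.2472]] floor [[ 50.5015 -23.6465]
 [ 77.4022 -23.5749]]
block near/far [[ 26.817  -46.5986]
 [ 98.8593 -72.775 ]]
```

Call:
apply_moves([
  {"linear": [-0.15, 0, 0.08], "twist": 0},
  {"linear": [-0.05, 0.4, 0], "twist": 0},
  {"linear": [0, 0.3, 0], "twist": 0},
  {"linear": [0, 0.1, 0], "twist": 0},
  {"linear": [0, 0, 0], "twist": 0},
  {"linear": [0, 0, 0], "twist": 0},
  {"linear": [0, 0, 0], "twist": 0},
  {"linear": [0, 0, 0], "twist": 0},
  {"linear": [0, 0, 0], "twist": 0},
  {"linear": [0, 0, 0], "twist": 0},
])

```text
clock: 42.5
tcp_pos: [0.6244, -0.0128, 0.0479]
ee_rot: [-0.489, 0.523, -0.516, 0.471]
contact_force: [0.2, 0.3, -0.5]
width: 0.0252
```

Run:
```python
from h import *
s=r.get_state();rem([*tray(.065,-.055),.0335],JX);print(tf(s["tcp_pos"]))
c=optics.camera("wrist");im=c["color"][:,:,::-1]
cv2.imwrite("pics/w29c.png",cv2.convertScaleAbs(cv2.resize(im[180:400,220:420],None,fx=3.5,fy=2.7,interpolation=cv2.INTER_CUBIC),alpha=1.5,beta=25))
```

```text
tcp [ 0.6244 -0.0128  0.0479] toolx [-0.0798 -0.9967  0.0123] tooly [-0.025  -0.0103 -0.9996] jaw [ 0.9965 -0.08   -0.0241] t 42.5 w 0.02517749694408663 F [ 0.2434  0.289  -0.494 ] j6 0.0725419267785671
shift cm [0.11 1.44 0.07]
twist -0.005 alt 3.137
shift cm after twist [0.11 1.44 0.06]
[[ 64.6978 -53.7168]]
```

View pics/w29c.png

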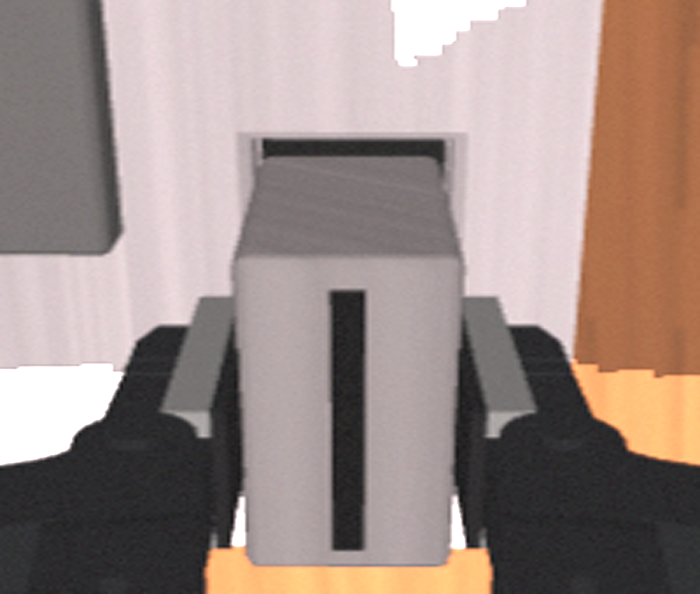

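Only about 2 mm shows at the visible end of the nest (the nominal gap), and it's centred across. Lowering.

Call:
apply_moves([
  {"linear": [0, 0.2, 0.06], "twist": 0},
  {"linear": [0, 0.3, 0], "twist": 0},
  {"linear": [0, 0.3, 0], "twist": 0},
  {"linear": [0, 0.3, 0], "twist": 0},
  {"linear": [0, 0.3, 0], "twist": 0},
  {"linear": [0, 0.15, 0], "twist": 0},
  {"linear": [0, 0.1, 0], "twist": 0},
  {"linear": [0, 0, 0], "twist": 0},
  {"linear": [0, 0, 0], "twist": 0},
  {"linear": [0, 0, 0], "twist": 0},
])

```text
clock: 43.8
tcp_pos: [0.6249, -0.0128, 0.0341]
ee_rot: [-0.488, 0.523, -0.516, 0.471]
contact_force: [-0.6, 0.3, 1.3]
width: 0.0249
```

Run:
```python
from h import *
s=r.get_state();rem([*tray(.065,-.055),.0335],JX);print(tf(s["tcp_pos"]))
c=optics.camera("wrist");im=c["color"][:,:,::-1]
cv2.imwrite("pics/w30c.png",cv2.convertScaleAbs(cv2.resize(im[180:400,220:420],None,fx=3.5,fy=2.7,interpolation=cv2.INTER_CUBIC),alpha=1.5,beta=25))
```

```text
tcp [ 0.6249 -0.0128  0.0341] toolx [-0.08   -0.9967  0.0122] tooly [-0.0246 -0.0103 -0.9996] jaw [ 0.9965 -0.0802 -0.0237] t 43.8 w 0.02494833683599975 F [-0.6402  0.3181  1.349 ] j6 0.07314143722694197
shift cm [ 0.13  0.06 -0.02]
twist -0.005 alt 3.137
shift cm after twist [ 0.13  0.06 -0.02]
[[ 65.2635 -53.6609]]
```

View pics/w30c.png

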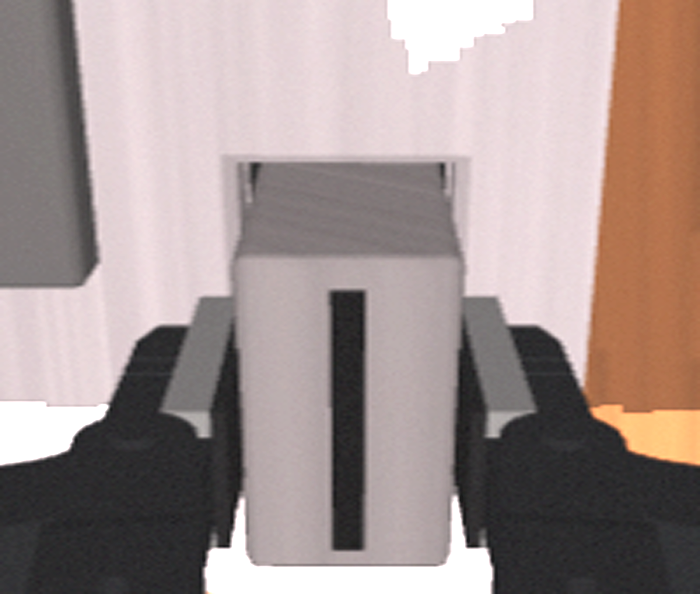

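The cassette is in the nest with its force near zero. Releasing and withdrawing upwards.

Call:
apply_moves([
  {"linear": [0, 0, 0], "twist": 0},
  {"linear": [0, 0, 0], "twist": 0},
  {"linear": [0, 0, 0], "twist": 0},
  {"linear": [0, -0.4, 0], "twist": 0},
  {"linear": [0, -1.5, 0], "twist": 0},
  {"linear": [0, -3.0, 0], "twist": 0},
  {"linear": [0, -4.0, 0], "twist": 0},
  {"linear": [0, -4.0, 0], "twist": 0},
  {"linear": [4.0, -3, 0], "twist": 0},
  {"linear": [4.0, 0, 0], "twist": 0},
], fingers=48)

```text
clock: 45.1
tcp_pos: [0.6237, -0.0902, 0.2051]
ee_rot: [-0.488, 0.521, -0.516, 0.473]
contact_force: [-0.4, -1.1, -0.5]
width: 0.041
```

Run:
```python
from h import *
s=r.get_state();rem([*tray(.065,-.055),.0335],JX)
cv2.imwrite("pics/w31.png",optics.camera("wrist")["color"][:,:,::-1])
cv2.imwrite("pics/t31.png",cv2.resize(optics.camera("top")["color"][195:315,220:360,::-1],None,fx=5,fy=5,interpolation=cv2.INTER_CUBIC))
cv2.imwrite("pics/s31.png",cv2.resize(optics.camera("scene")["color"][180:300,260:400,::-1],None,fx=5,fy=5,interpolation=cv2.INTER_CUBIC))
```

```text
tcp [ 0.6237 -0.0902  0.2051] toolx [-0.0759 -0.997   0.0123] tooly [-0.0205 -0.0107 -0.9997] jaw [ 0.9969 -0.0761 -0.0196] t 45.1 w 0.041013898009434 F [-0.4496 -1.091  -0.4761] j6 -0.0562151844843949
shift cm [-7.8  17.07 -0.16]
twist -0.001 alt 3.141
shift cm after twist [-7.8  17.07 -0.15]
```

View pics/w31.png

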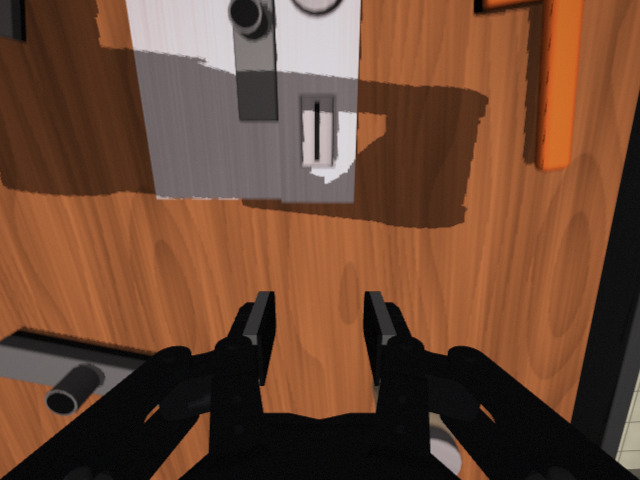

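View pics/t31.png

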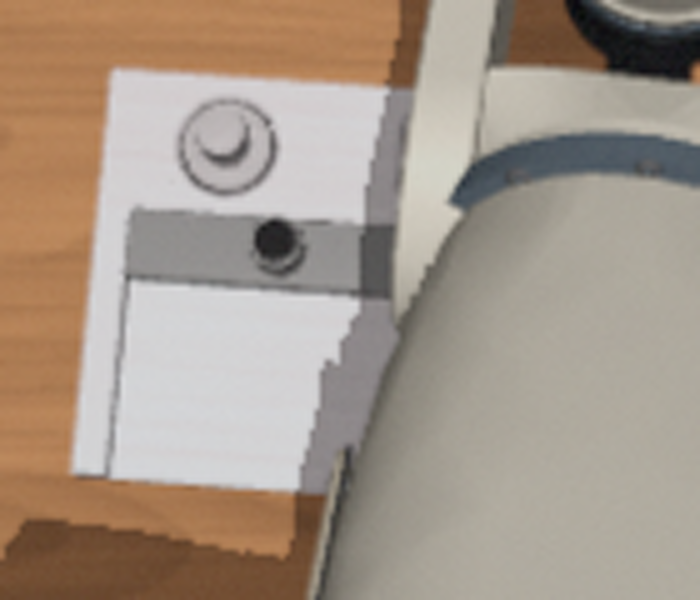

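View pics/s31.png

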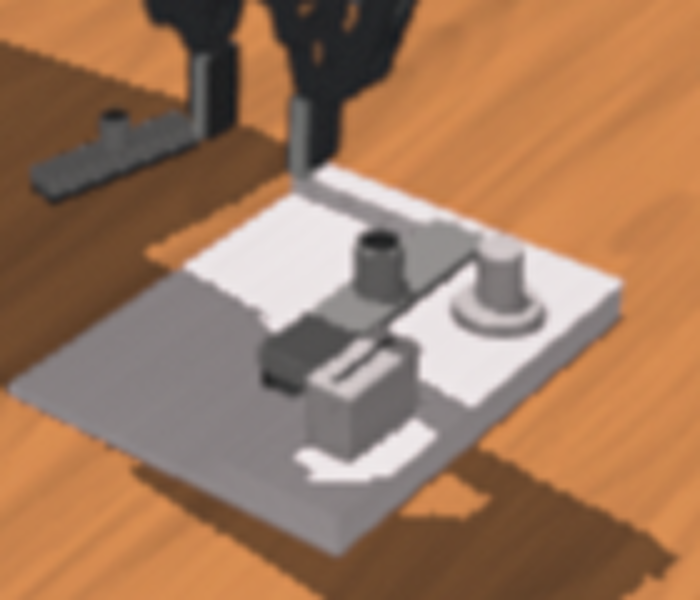

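Everything appears seated. A numeric check on the final poses:

Run:
```python
from h import *
c=optics.camera("top")
T=lambda x,y:(220+(x+.5)/5-.5,195+(y+.5)/5-.5)
print("head NL FL (-4/30,104), near far",tf(cast(c,[T(127,279),T(133,209),T(388,297),T(360,225)],.030)))
print("ledge inner top",tf(cast(c,[T(110,475),T(126,290)],.022)))
print("knob stem top",tf(cast(c,T(221,137),.060)),"foot top",tf(cast(c,T(227,147),.028)))
print("tray corners",tf(cast(c,[T(110,68),T(73,475)],.022)))
s=r.get_state();w=optics.camera("wrist");im=w["color"][:,:,::-1]
cv2.imwrite("pics/w32.png",cv2.resize(im[80:215,220:380],None,fx=4.4,fy=4.4,interpolation=cv2.INTER_CUBIC))
cv2.imwrite("pics/t32.png",optics.camera("top")["color"][:,:,::-1])
```

```text
head NL FL (-4/30,104), near far [[ -6.3158 101.9037]
 [ 28.2772 102.2637]
 [ -6.4231 -24.567 ]
 [ 27.9802  -8.3126]]
ledge inner top [[-100.5692  102.1573]
 [ -10.3847  103.028 ]]
knob stem top [[60.1998 59.3515]] foot top [[62.6388 59.6647]]
tray corners [[  99.8256  121.4278]
 [-101.7892  119.8462]]
```

View pics/w32.png

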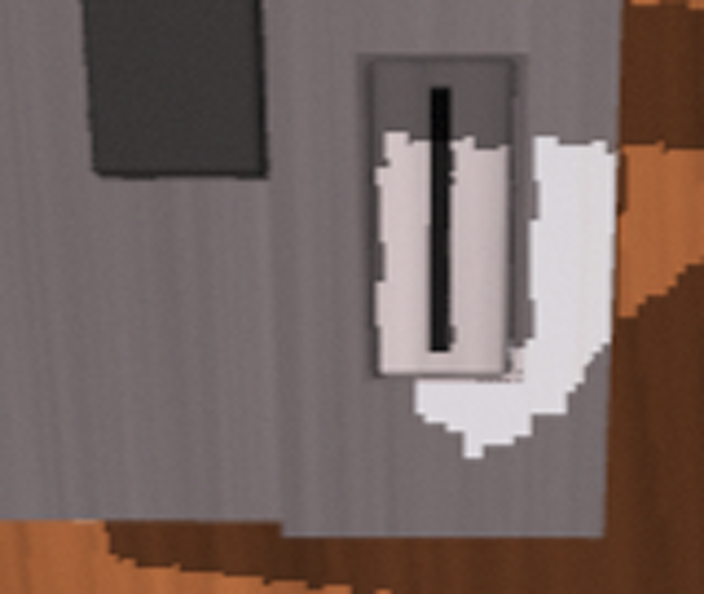

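View pics/t32.png

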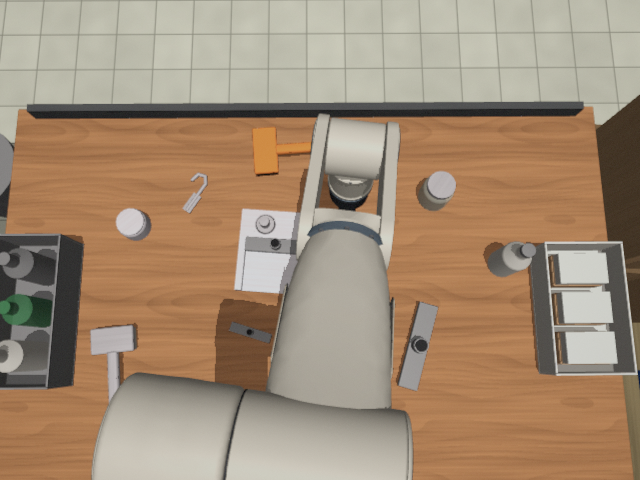

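```bash
python3 -c "
from rig import r
s=r.get_state();print(s['clock'],s['dq'].round(3),s['contact_force'])
print(r.hand_in())"
```

```text
45.4 [ 0.011  0.008 -0.001 -0.002 -0.002 -0.002] [-0.5304472   0.29414387 -0.44325588]
the job is handed in; nothing more can be done
None
```

The squeegee head is home against both stops, and the knob and cassette stand in their matching nests. I handed the job in at 45.4 s of the 72 s allowed; no verdict is given.

**What I did:** I gripped the head's socket and dragged it to the stops. It came to rest slightly askew, so I squared it with two low pushes, one on the near side and one on the right end. Those pushes leaned the tool by about 0.08 rad. I took the lean out by pressing the shut fingertips against the oblong nest's walls, then placed the knob and then the cassette.

**Last checks:**
- **Head:** the close wrist view put its long side within about 0.8 mm of the block and parallel to within about 0.002 rad. Its left end read within about 1 mm of the ledge.
- **Knob and cassette:** the tool heights at release matched full seating to within 0.5 mm. Both look upright and centred in their nests in the final pictures.
- **Bystanders:** those in view look unmoved; the arm hid part of the last top view. The arm was clear, with no contact force beyond sensor noise.

**Where the readings disagreed:**
- **Wrist camera:** it carried a sideways bias of about 1.7 mm, which I corrected.
- **Top camera:** the final view read about 2 mm low in x for the head and knob. It read the tray's own corners about 1 mm low too, so I put most of it down to calibration.

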